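# Raise the enclosure sash to the pointers

### The job

The clear sliding window of the bench enclosure has been left part lowered. With the fingers beneath the pull lip on its bottom rail, push it smoothly up until the underside of the lip is level with the two pointers clamped on the side posts, without running it past them, and leave it standing there. Push only, do not pinch the lip, and leave everything else on the bench and in the enclosure where it stands.

Things in the scene. Friction and masses are not known exactly. Their poses are not given: they have to be found in the camera images.
- hood: Clear-walled bench enclosure, white posts, fixed: 270 deep, 560 wide, 565 mm high. Origin: centre of its underside, on the bench; z up, -x points out of its open front to the robot (yaw varies), y runs along the front. Front posts 40 x 40 mm at y = +-260 mm, front faces at x = -135 mm; the window runs between them. Sill below it 42 mm high at x = -140 to -100. Heated plate inside, top 32 mm up.
- sash (a joint): Height of the sliding window, m: 0 fully down, 0.265 at its upper stop, growing upwards. The underside of the lip is 50 mm plus this value above the bench. The window (0.96 kg) is counterweighted and runs vertically with friction: it needs a push of about 2 to 6 N, does not coast, and stays at whatever height it is left.
- lip_edge (a point): Middle of the pull lip's front lower edge, level with its underside; axes as the enclosure's. The lip is a level aluminium ledge, 200 mm along y, 7 mm thick, front edge rounded, sticking out 45 mm from the middle of the window's aluminium bottom rail (478 long, 35 high, 12 mm thick, underside level with the lip's); its front edge is at enclosure x = -175 mm. Only the sill is below it.
- mark_level (a point): The marked height: midway between the tips of the two pointers, 142 mm in front of the enclosure's centre. The pointers are aluminium clamps, 24 mm high, 18 mm deep, one on the front of each guide post, each with a black thumbscrew outside and a pointed tip aimed inwards at the end of the window's bottom rail. Fixed, both at the same height, which varies.
- marks: The pair of fixed pointer clamps; its origin is the same point as mark_level.
- bottle: Loose squat glass bottle with a black cap, 72 mm across, 98 mm high, in front of the left end of the window; origin at its foot. To be left alone.
- dishes: Loose stack of three dishes with white lids, 60 mm across, 39 mm high, in front of the right end of the window; origin at its foot. To be left alone.
- pipette: Loose grey and white pipette lying flat, 250 mm long, 26 mm high; origin underneath, at the front end of its handle, its tip towards its +x. To be left alone.
- tube_rack: Loose white rack of tubes, 90 x 200 mm (along its y), 76 mm high; origin under its centre. To be left alone.
- steel_cup: Loose perforated steel cup, 116 mm across, 125 mm high, on the right; origin at its foot. To be left alone.
- chamber: Loose round aluminium dish holder with two wings, 78 mm over the wings, 14 mm high, on the heated plate in the enclosure; origin at its foot. To be left alone.
- ring_lid: Loose flat round aluminium lid, 44 mm across, 8 mm high, on the heated plate in the enclosure; origin at its foot. To be left alone.

How it is judged:
On the way, in this order (a step that is already met when the one before it is completed fails the run):
1. the fingers push up against the lip from beneath while the window is still more than 25 mm below the pointers ((contact force between the fingers and sash_c1 above 0.5 N or contact force between the fingers and sash_c2 above 0.5 N) and z of lip_edge in the frame of mark_level below -0.025 m), for 0.05 s.
2. the underside of the lip is level with the pointers (z of lip_edge in the frame of mark_level between -0.008 and 0.008 m), for 0.2 s.
At the end, for the whole second after the job is handed in: The underside of the lip stands level with the pointer tips, within 8 mm above or below, and the window is at rest there by itself (all of step 2 and velocity of joint sash between -0.005 and 0.005 m/s); the robot touches nothing.
It fails at once if the window runs more than 20 mm past the pointers (z of lip_edge in the frame of mark_level above 0.02 m).
It fails at once if the window is flung up faster than 0.4 m/s (velocity of joint sash above 0.4 m/s).
It fails at once if the lip is pinched: the fingers bear on its upper and its lower face at once (contact force between the fingers and sash_c0 above 1 N and (contact force between the fingers and sash_c1 above 1 N or contact force between the fingers and sash_c2 above 1 N)).
It fails at once if a thing on the bench (bottle, dishes, pipette, tube rack, cup) is moved by more than 25 mm (distance of any of bottle, dishes, pipette, tube_rack, steel_cup from where it was at the start of the episode above 0.025 m).
It fails at once if the dish holder or the round lid in the enclosure is moved by more than 25 mm (distance of any of chamber, ring_lid from where it was at the start of the episode above 0.025 m).
It also fails if it takes over 38 s, if anything falls off the work surface, if the arm or the gripper's body presses on something with over 40 N, if the wrist force passes 120 N, or if a joint passes its speed limit or range.

### The arm

A 7-joint arm with a two-finger parallel gripper is mounted at the origin on the work surface. World frame = base frame: x ahead of the robot, y to its left, z up, the work surface at z = 0. Lengths are in m, angles in rad, forces in N, time in s.
With the tool pointing down it reaches from about 0.4 to 0.925 m from the base axis. Payload 4.1 kg.
Tool frame: the origin (TCP) lies where the fingers leave the gripper's body, on its centre line; the fingertips stand 73 mm ahead of it and the grasp point (between the pads) lies 54 mm ahead of it; z points along the fingers, y is the direction in which the jaws open and shut (so a half turn about z gives the same grasp; the last joint's range is limited). The gripper opens to 85 mm and grips with 20 to 120 N. Pads are 22 mm wide; open, the fingers measure 114 mm over their backs; the gripper's body (76 mm by 85 mm) begins 54 mm behind the grasp point. The pads swing forward as they close: fully open they stand 13 mm farther back than shut.
Start: joints at [-1.355, 0.398, 0.045, 1.537, -0.019, 1.207, -0.051], TCP at [0.201, 0.618, 0.304] pointing down, gripper open.
Joint ranges: [-2.82, 2.82], [-0.49, 2.23], [-1.37, 1.46], [0, 2.46], [-1.36, 4.5], [0.23, 2], [-2.94, 2.94]. Speed limits (rad/s): [2.57, 2.57, 3.14, 3.14, 3.14, 3.14, 3.14].

### API

Orientations are given as a rotation vector (axis times angle).
In Python, from workcell import observe, grab_frame, calibration, workorder, spotter gives the robot as it stands.
- The arm moves only by the shell command python3 -m crank 'ROWS'. ROWS is JSON, one flat list of numbers, 7 for each row, row after row: the shift along the tool's x, y, z in mm, then the turn, a rotation vector about the tool's x, y, z in degrees, then the opening, from 0 (shut) to 1 (fully open). A call has 1 to 10 rows; each row shifts and turns the commanded pose from where the row before left it, along the tool's axes as they then stand; what a row does not reach is not made up. A row lasts 1/8 s, in which the tool goes at most 62.5 mm and 10.7 degrees, less where a joint would pass 70% of its speed; a pose out of reach is approached as far as the arm can. A call with a gripper value outside its range is refused whole. The fingers move at their own pace and stop on an object; the grip force is fixed at half the most. Time passes only in rows, so rows that do not move let the fingers close. It gives the time, the measured TCP pose, the force and the opening at its end, in the units of the state.
- observe(): the state, without advancing time (a new reading comes with each control period).
- grab_frame(name): name is "scene" or "top" or "wrist"; returns (picture, depth): 384x512x3 uint8, red, green, blue; 384x512 float32, m along the optical axis (not along the pixel's ray), 0 where there is no reading.
- calibration(name): a dict with "fx", "fy", "cx", "cy" (pixels), "distortion" ([k1, k2, p1, p2, k3] as OpenCV has them; the pictures are not rectified), "world_to_cam" (4x4, takes a point from world to camera coordinates). Camera axes: x right, y up, looking along -z (the intrinsics and any distortion apply to the point x, -y, -z); pixel columns grow to the right and rows downward; lengths in m; the calibration is good to about 2 mm. A picture is of the moment at which its call begins: read the wrist's pose just before it. calibration takes no time and is no camera call; for the wrist camera it gives the pose at the moment of the call.
- workorder.finish_job(): hands the job in, once; it reports no verdict.
Trained networks look in the newest picture that a camera, given by its name, has taken for a name from the list of things; names that differ only in an ending like _2 or _b are one class to them, and where a whole thing is asked for, a point or a joint stands for the part that bears it (a point fixed in the world has none). Each returns a list of dicts, best first, with "score" (0 to 1); they miss things now and then, are a little off and sometimes report something else, mostly with a low value. They report only what shows in the picture. A call takes as long as a camera call.
- spotter.search_frame(camera, query): "location" ([row, column] in pixels, amid what is visible of it).
The state is a dict: "time_s": time; "qpos": joint angles; "joint_velocities": joint speeds; "joint_efforts": joint torques, N m; "tcp_pos": TCP position; "ee_rot": TCP orientation; "wrist_force": force on the tool from outside, world axes, zero at the start; "moment": the same for the moment, N m; "opening": finger opening in m.
Only numpy, scipy, OpenCV 4.12 (cv2) and the standard library are available. Lean on these libraries where they do the work, as an engineer would, in place of code of your own. Each camera call takes 0.05 s, during which the arm holds its last target.

## Working session

There is one attempt and no reset: what is moved stays moved. The work goes in short steps, Python scripts to look and compute and a shell command to move; the robot and the scene stay as the last step left them, time stands still between calls to the robot, and variables do not carry over. Pictures are saved under pics/ and viewed, and the job is handed in when it is done.

```bash
ls; mkdir -p pics; python3 - <<'E'
from workcell import observe, grab_frame, calibration, spotter
import cv2,numpy as np
s=observe();print(s)
for n in("scene","top","wrist"):
    im,d=grab_frame(n);cv2.imwrite(f"pics/{n}0.png",im[:,:,::-1]);np.savez(f"{n}0.npz",im=im,d=d)
    c=calibration(n);print(n,c)
    if n!="wrist":
        for q in("hood","sash","lip_edge","mark_level","marks","bottle","dishes"):
            print(q,spotter.search_frame(n,q)[:3])
E
```

```text
pics
{'time_s': 0.0, 'qpos': array([-1.35499015,  0.39918137,  0.04503682,  1.53788687, -0.01871539,
        1.20691508, -0.05071183]), 'joint_velocities': array([-3.82810373e-04, -9.13288935e-04,  1.32440000e-03,  1.24067936e-03,
       -3.03778380e-03, -5.68736637e-04,  7.77147949e-05]), 'joint_efforts': array([ 1.75114492e-04, -4.75128400e+01,  1.36465050e+00, -2.54221076e+01,
        1.17522979e-02,  9.66839783e-03,  1.49616852e-05]), 'tcp_pos': array([0.20107449, 0.61759051, 0.30286721]), 'ee_rot': array([-4.92284837e-01, -3.10259156e+00,  3.07863546e-03]), 'wrist_force': array([ 0.21528343, -0.35178343, -0.93947584]), 'moment': array([ 0.05425439, -0.04445478,  0.05805287]), 'opening': 0.0858613210390616}
scene {'fx': 352.3475373834985, 'fy': 352.3475373834985, 'cx': 251.1974862331237, 'cy': 195.31144990712758, 'distortion': array([-0.05218389,  0.        ,  0.        ,  0.        ,  0.        ]), 'world_to_cam': array([[-0.96399985, -0.26580713, -0.00713204,  0.56710578],
       [ 0.25307552, -0.92539614,  0.28212544, -0.15877449],
       [-0.08159091,  0.27016393,  0.95935102
[... 1215 characters left out ...]
cation': [161.8, 388.9], 'score': 0.54}]
bottle [{'location': [225.8, 246.7], 'score': 0.64}]
dishes [{'location': [211.1, 350.3], 'score': 0.8}]
wrist {'fx': 336.4641683288582, 'fy': 336.4641683288582, 'cx': 254.90655191747268, 'cy': 197.68077102915058, 'distortion': array([-0.04475296,  0.        ,  0.        ,  0.        ,  0.        ]), 'world_to_cam': array([[ 3.10103485e-01,  9.50702581e-01, -6.56193745e-04,
        -6.49236680e-01],
       [-9.14719477e-01,  2.98178151e-01, -2.72723430e-01,
         3.39456019e-02],
       [-2.59083206e-01,  8.51727192e-02,  9.62092251e-01,
        -3.79090435e-01],
       [ 0.00000000e+00,  0.00000000e+00,  0.00000000e+00,
         1.00000000e+00]])}
```

View pics/scene0.png

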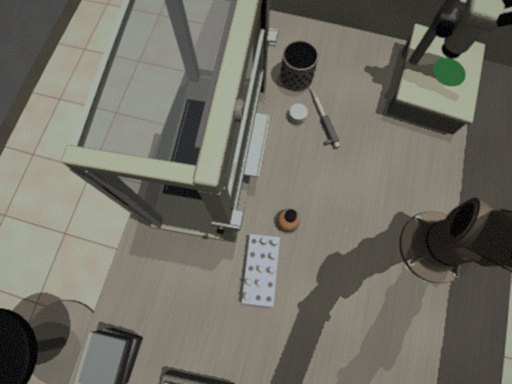

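View pics/top0.png

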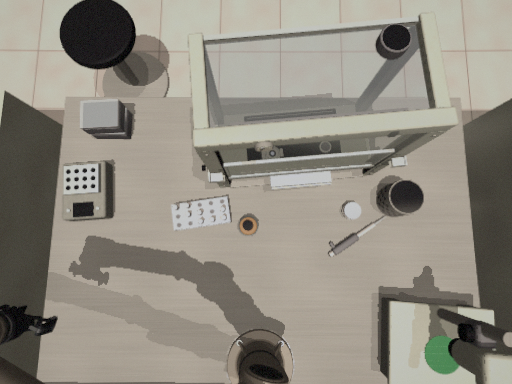

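View pics/wrist0.png

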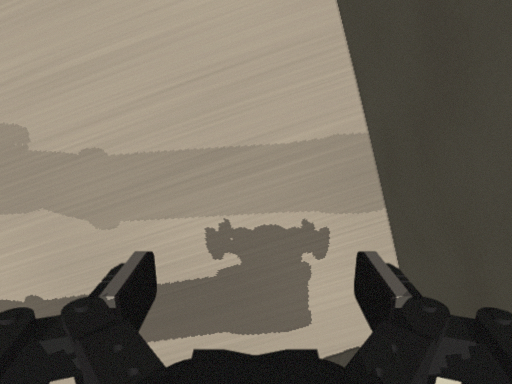

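The scene view shows the lip at about (col 257, row 145) with clamps near (235,218) and (272,36). In the top view the lip is at (300,180) and the clamps are at (217,177) and (399,162). Next I'll turn these into positions with the depth.

```bash
cat > h.py <<'E'
import numpy as np,cv2
from workcell import calibration
def world(name,d,uv,c=None):
    c=c or calibration(name); K=np.array([[c['fx'],0,c['cx']],[0,c['fy'],c['cy']],[0,0,1.]])
    uv=np.atleast_2d(np.array(uv,float))
    n=cv2.undistortPoints(uv.reshape(-1,1,2),K,c['distortion']).reshape(-1,2)
    z=np.array([d[int(round(v)),int(round(u))] for u,v in uv])
    P=np.c_[n[:,0]*z,-n[:,1]*z,-z]
    M=c['world_to_cam'];return (P-M[:3,3])@M[:3,:3]
def proj(c,P):
    K=np.array([[c['fx'],0,c['cx']],[0,c['fy'],c['cy']],[0,0,1.]]);M=c['world_to_cam']
    p=np.atleast_2d(P)@M[:3,:3].T+M[:3,3];p=p*[1,-1,-1]
    return cv2.projectPoints(p.reshape(-1,1,3),np.zeros(3),np.zeros(3),K,c['distortion'])[0].reshape(-1,2)
E
python3 - <<'E'
from h import *
import cv2
for n,(x0,y0,x1,y1) in dict(top=(190,120,450,270),scene=(200,10,350,310)).items():
    f=np.load(n+"0.npz");im=f['im'][:,:,::-1];
    k=3 if n=='top' else 2
    if n=='scene': 
        cv2.imwrite("pics/sz1.png",cv2.resize(im[20:190,220:340],None,fx=3.5,fy=3.5,interpolation=2)); cv2.imwrite("pics/sz2.png",cv2.resize(im[130:300,200:320],None,fx=3.5,fy=3.5,interpolation=2))
    else: cv2.imwrite("pics/tz.png",cv2.resize(im[y0:y1,x0:x1],None,fx=3,fy=3,interpolation=2))
    H,W=f['d'].shape
    g=np.array([(u,v) for v in range(H) for u in range(W)])
    P=world(n,f['d'],g).reshape(H,W,3);np.save(n+"P.npy",P)
t=np.load("topP.npy");s=np.load("sceneP.npy")
for u,v in [(275,180),(300,180),(325,178),(300,184),(217,177),(399,162),(248,225),(351,210),(400,197),(335,247),(200,213)]:print('top',u,v,t[v,u].round(3))
for u,v in [(262,120),(257,145),(252,170),(235,218),(272,36),(290,216),(298,113)]:print('sc',u,v,s[v,u].round(3))
E
```

```text
top 275 180 [ 0.603 -0.048  0.131]
top 300 180 [ 0.604 -0.131  0.131]
top 325 178 [ 0.611 -0.212  0.133]
top 300 184 [ 0.591 -0.13   0.13 ]
top 217 177 [0.585 0.127 0.283]
top 399 162 [ 0.631 -0.395  0.283]
top 248 225 [0.456 0.04  0.1  ]
top 351 210 [ 0.514 -0.318  0.04 ]
top 400 197 [ 0.55  -0.455  0.125]
top 335 247 [ 0.386 -0.262  0.025]
top 200 213 [0.497 0.205 0.077]
sc 262 120 [ 0.612 -0.21   0.129]
sc 257 145 [ 0.604 -0.126  0.132]
sc 252 170 [ 0.598 -0.046  0.133]
sc 235 218 [0.589 0.133 0.283]
sc 272 36 [ 0.633 -0.386  0.284]
sc 290 216 [0.459 0.048 0.099]
sc 298 113 [ 0.514 -0.316  0.037]
```

View pics/tz.png

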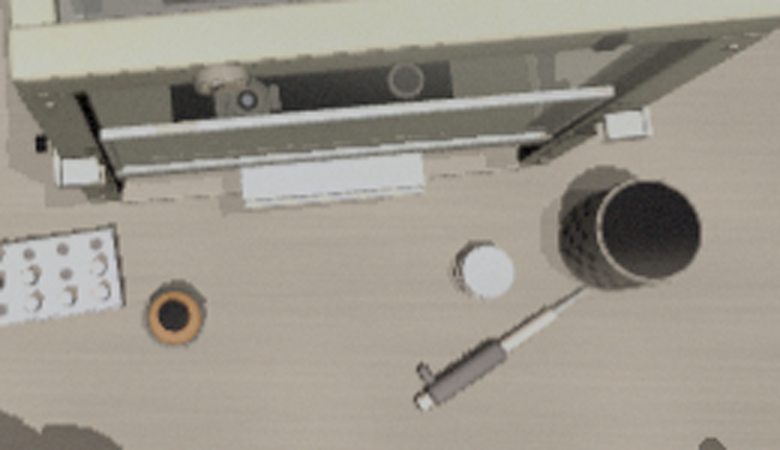

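View pics/sz2.png

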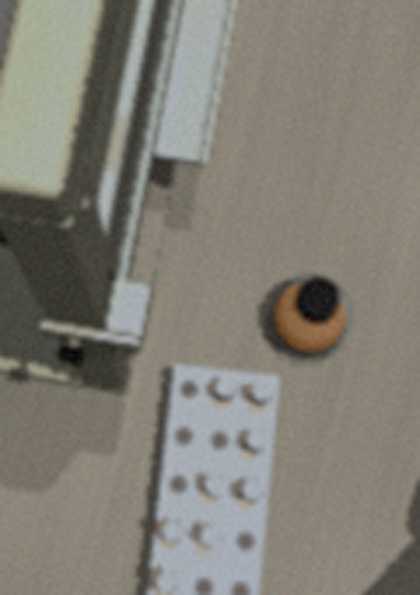

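View pics/sz1.png

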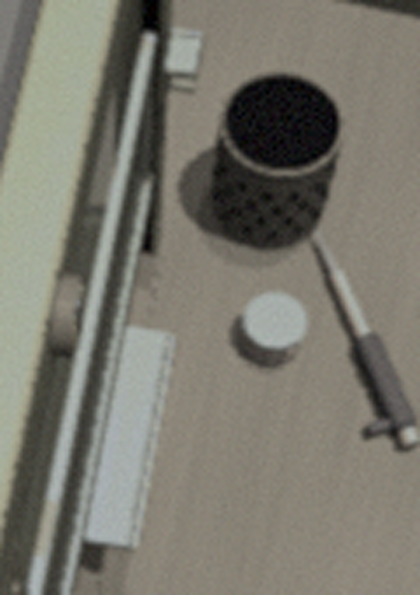

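The lip top stands at about z = 0.131, and the clamp tops at about 0.283, which puts the tips near 0.271. Bottle at tz (175,315), dishes (485,270), pipette below the cup. Next I'll fit the lip and the yaw.

```bash
python3 - <<'E'
from h import *
for n in("top","scene"):
    P=np.load(n+"P.npy").reshape(-1,3)
    m=(abs(P[:,2]-.131)<.005)&(P[:,0]>.55)&(P[:,0]<.66)&(P[:,1]<0.0)&(P[:,1]>-.27)
    Q=P[m]; r=cv2.minAreaRect((Q[:,:2]*1000).astype(np.float32))
    print(n,m.sum(),r,Q[:,2].mean().round(4),'median')
    print(cv2.boxPoints(r).round(0).tolist())
    for s,(a,b) in dict(L=(.07,.2),R=(-.47,-.33)).items():
        m=(abs(P[:,2]-.283)<.006)&(P[:,0]>.55)&(P[:,0]<.66)&(P[:,1]<b)&(P[:,1]>a)
        Q=P[m]; 
        if m.sum()>4: r=cv2.minAreaRect((Q[:,:2]*1000).astype(np.float32));print(s,m.sum(),Q.mean(0).round(4),np.median(Q[:,2]),r)
E
```

```text
top 821 ((606.5831298828125, -137.533935546875), (45.622886657714844, 268.10491943359375), 5.341132164001465) 0.131 median
[[571.0, -6.0], [596.0, -273.0], [642.0, -269.0], [617.0, -2.0]]
L 183 [0.5933 0.1303 0.283 ] 0.28321050955000043 ((603.0242919921875, 117.6968994140625), (55.96195602416992, 101.98699951171875), 13.255290031433105)
R 170 [ 0.6368 -0.3907  0.2834] 0.283188219352561 ((637.4140014648438, -376.93621826171875), (82.9952163696289, 30.686662673950195), 88.91734313964844)
scene 948 ((604.71728515625, -130.04644775390625), (45.41380310058594, 250.5652618408203), 5.232803821563721) 0.1296 median
[[571.0, -7.0], [594.0, -257.0], [639.0, -253.0], [616.0, -3.0]]
L 297 [0.5966 0.139  0.2819] 0.2817500201226962 ((604.375732421875, 131.7935791015625), (84.62580871582031, 76.62870788574219), 55.814659118652344)
R 126 [ 0.637  -0.3905  0.2817] 0.28143135123684615 ((636.9345703125, -379.3318176269531), (73.82288360595703, 29.01445770263672), 89.45746612548828)
```

```bash
cat > plan.py <<'E'
import numpy as np
from scipy.spatial.transform import Rotation as R
from workcell import observe
def rows(wps,g):  # wps: list of (pos m, Rotation, nrows)
    s=observe();p=np.array(s['tcp_pos']);r=R.from_rotvec(s['ee_rot'])
    for q,t,n in wps:
        q=np.array(q);p0=p.copy();r0=r;dv=(r0.inv()*t).as_rotvec()
        for i in range(n):
            d=r.inv().apply((p0+(q-p0)*(i+1)/n)-p)*1000; w=np.degrees(dv/n)
            d=d.round(0);w=w.round(1)
            print(','.join('%g'%v for v in [*d,*w,g]));p=p+r.apply(d/1000);r=r*R.from_rotvec(np.radians(w))
        print('--',p.round(3),r.as_matrix().round(2).tolist())
def tool(yaw,pitch): # pitch deg above straight down; x up/forward
    y=np.radians(yaw);f=np.array([np.cos(y),np.sin(y),0]);u=np.array([0,0,1.]);a=np.radians(pitch)
    z=-u*np.cos(a)+f*np.sin(a);x=f*np.cos(a)+u*np.sin(a);return R.from_matrix(np.c_[x,np.cross(z,x),z])
E
python3 - <<'E'
from plan import *
rows([((.40,.37,.33),tool(90,0),8),((.42,-.147,.33),tool(5,0),10)],0)
E
```

```text
-33,-22,-3,0,-0,9,0
-36,-16,-4,0,-0,9,0
-39,-10,-3,0,-0,9,0
-39,-5,-3,0,-0,9,0
-40,2,-3,0,-0,9,0
-39,8,-4,0,-0,9,0
-37,14,-3,0,-0,9,0
-35,20,-3,0,-0,9,0
-- [0.4  0.37 0.33] [[0.0, 1.0, 0.0], [1.0, -0.0, 0.0], [0.0, 0.0, -1.0]]
-52,2,-0,-0,-0,8.5,0
-50,10,-0,-0,-0,8.5,0
-49,17,-0,-0,-0,8.5,0
-46,24,-0,-0,-0,8.5,0
-42,30,-0,-0,-0,8.5,0
-36,37,-0,-0,-0,8.5,0
-31,41,-0,-0,-0,8.5,0
-25,46,-0,-0,-0,8.5,0
-17,48,-0,-0,-0,8.5,0
-10,51,-0,-0,-0,8.5,0
-- [ 0.42  -0.147  0.33 ] [[1.0, 0.09, 0.0], [0.09, -1.0, 0.0], [0.0, -0.0, -1.0]]
```

```bash
python3 -m crank '[-33,-22,-3,0,0,9,0, -36,-16,-4,0,0,9,0, -39,-10,-3,0,0,9,0, -39,-5,-3,0,0,9,0, -40,2,-3,0,0,9,0, -39,8,-4,0,0,9,0, -37,14,-3,0,0,9,0, -35,20,-3,0,0,9,0]'; python3 -c "
from workcell import observe;s=observe();print(s['qpos'].round(2),s['tcp_pos'])"
```

```text
time_s: 1.85
tcp_pos: [0.4008, 0.3685, 0.3303]
ee_rot: [-2.227, -2.215, -0.001]
wrist_force: [0.1, 0.8, -0.7]
opening: -0.0003
[-1.15  0.2   0.38  1.76 -0.08  1.19 -0.75] [0.40082479 0.36850937 0.33029303]
```

```bash
python3 -m crank '[-52,2,0,0,0,8.5,0, -50,10,0,0,0,8.5,0, -49,17,0,0,0,8.5,0, -46,24,0,0,0,8.5,0, -42,30,0,0,0,8.5,0, -36,37,0,0,0,8.5,0, -31,41,0,0,0,8.5,0, -25,46,0,0,0,8.5,0, -17,48,0,0,0,8.5,0, -10,51,0,0,0,8.5,0]'; python3 - <<'E'
from workcell import *
import cv2
from plan import *
s=observe();print(s['qpos'].round(2),s['tcp_pos'])
for n in ("scene","wrist"):
    im,d=grab_frame(n);cv2.imwrite(f"pics/{n}1.png",im[:,:,::-1])
rows([((.40,-.149,.33),tool(5,65),7)],0)
E
```

```text
time_s: 3.1
tcp_pos: [0.4202, -0.1483, 0.3302]
ee_rot: [-3.138, -0.129, -0.003]
wrist_force: [1.7, 0.4, -0.4]
opening: 0.0001
[-0.68 -0.02  0.92  1.98  0.02  1.18 -1.25] [ 0.42024267 -0.14832148  0.33024245]
-3,-1,0,0.1,9.3,-0.1,0
-2,-0,-0,0.1,9.3,-0.1,0
-3,-1,-1,0.1,9.3,-0.1,0
-2,-1,-1,0.1,9.3,-0.1,0
-3,-1,-2,0.1,9.3,-0.1,0
-2,-1,-2,0.1,9.3,-0.1,0
-1,-0,-2,0.1,9.3,-0.1,0
-- [ 0.4   -0.149  0.33 ] [[0.42, 0.09, 0.9], [0.04, -1.0, 0.08], [0.91, -0.0, -0.42]]
```

View pics/scene1.png

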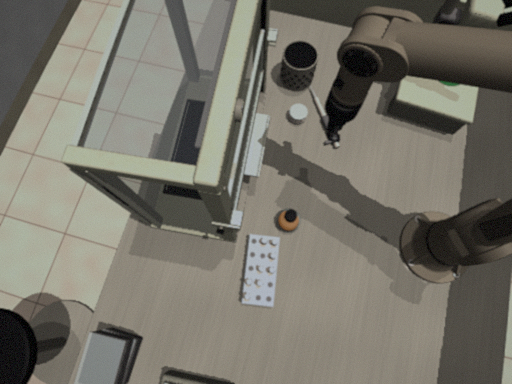

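View pics/wrist1.png

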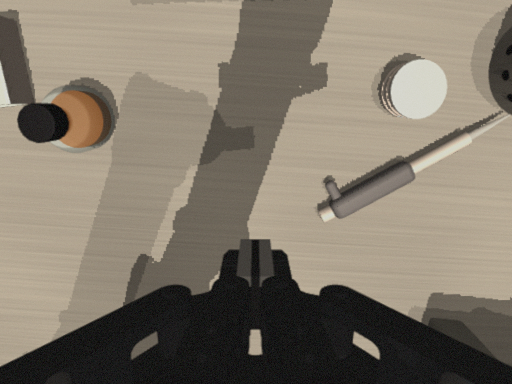

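The arm is over the bench, fingers shut, with its elbow out to the right. The bottle shows at (75,118), the dishes at (415,88) and the pipette at (400,180) in the wrist view. I'll pitch up in stages, well above everything.

```bash
python3 -m crank '[-3,-1,0,0.1,9.3,-0.1,0, -2,0,0,0.1,9.3,-0.1,0, -3,-1,-1,0.1,9.3,-0.1,0, -2,-1,-1,0.1,9.3,-0.1,0, -3,-1,-2,0.1,9.3,-0.1,0, -2,-1,-2,0.1,9.3,-0.1,0, -1,0,-2,0.1,9.3,-0.1,0, 0,0,0,0,0,0,0]'; python3 - <<'E'
from workcell import *
import cv2,numpy as np
from plan import *
s=observe();print(s['qpos'].round(2),s['tcp_pos'],R.from_rotvec(s['ee_rot']).as_matrix().round(2).tolist())
for n in ("scene","top","wrist"):
    im,d=grab_frame(n);cv2.imwrite(f"pics/{n}2.png",im[:,:,::-1]);np.savez(f"{n}2.npz",im=im,d=d,**{k:v for k,v in calibration(n).items()})
E
```

```text
time_s: 4.2
tcp_pos: [0.408, -0.1389, 0.3373]
ee_rot: [-2.72, -0.168, -1.364]
wrist_force: [-0.5, 0.2, -0.7]
opening: -0.0003
[-0.43 -0.49  0.73  2.44 -0.44  0.27 -0.69] [ 0.40796668 -0.13894487  0.3373102 ] [[0.59, 0.14, 0.79], [0.06, -0.99, 0.13], [0.8, -0.03, -0.6]]
```

View pics/scene2.png

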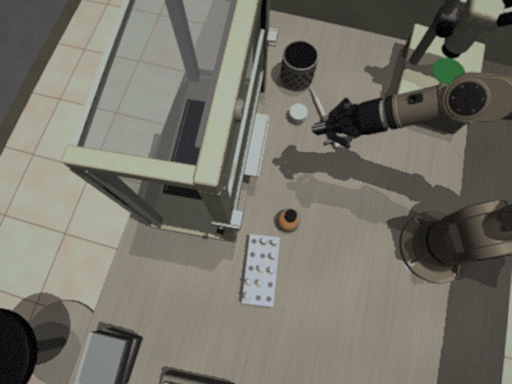

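View pics/wrist2.png

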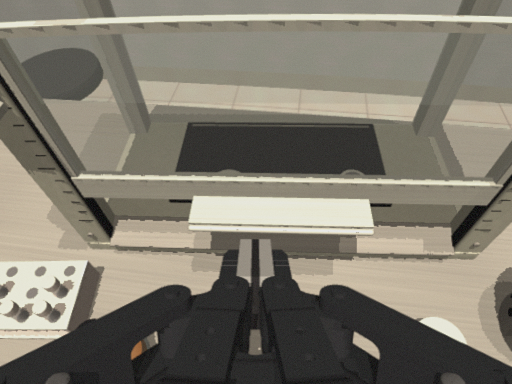

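View pics/top2.png

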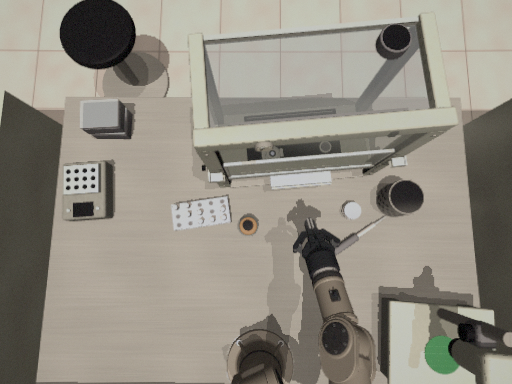

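The pitch stopped at about 37° below horizontal, with j2, j4 and j6 at their limits. The lip shows in the wrist view at (280,215). Farther out and lower should allow more pitch. First I'll check the camera offset and the pointer heights.

```bash
python3 - <<'E'
from h import *
from plan import *
s=observe();r=R.from_rotvec(s['ee_rot'])
f=np.load("wrist2.npz");c={k:f[k] for k in f.files if k not in('im','d')}
M=c['world_to_cam'];C=-M[:3,:3].T@M[:3,3];print('cam in tool',r.inv().apply(C-s['tcp_pos'])*1000)
L=np.array([.593,.13,.271]);Rr=np.array([.637,-.39,.271])
print(proj(c,[L,Rr,[.582,-.133,.124]]))
im=f['im'][:,:,::-1]
cv2.imwrite("pics/w2z.png",np.hstack([cv2.resize(im[150:290,30:160],None,fx=3,fy=3,interpolation=2),cv2.resize(im[150:290,380:510],None,fx=3,fy=3,interpolation=2)]))
d=f['d'];P=lambda u,v:world("wrist",d,[(u,v)],c)[0].round(3)
for u,v in[(210,208),(280,208),(350,212),(280,225),(280,233)]:print(u,v,P(u,v))
rows([((.47,-.14,.2),tool(5,60),4)],0)
E
```

```text
cam in tool [ 6.80509560e+01 -6.55573901e-02 -7.07986889e+01]
[[-19.89005457 101.02204167]
 [614.50311337 109.42104926]
 [278.95836398 234.30531077]]
210 208 [ 0.603 -0.053  0.13 ]
280 208 [ 0.612 -0.131  0.13 ]
350 212 [ 0.616 -0.208  0.13 ]
280 225 [ 0.591 -0.133  0.128]
280 233 [ 0.638 -0.131  0.036]
-19,4,33,-0.9,1.7,0.1,0
-19,3,32,-0.9,1.7,0.1,0
-21,3,31,-0.9,1.7,0.1,0
-21,2,31,-0.9,1.7,0.1,0
-- [ 0.47 -0.14  0.2 ] [[0.5, 0.09, 0.86], [0.04, -1.0, 0.08], [0.87, -0.0, -0.5]]
```

View pics/w2z.png

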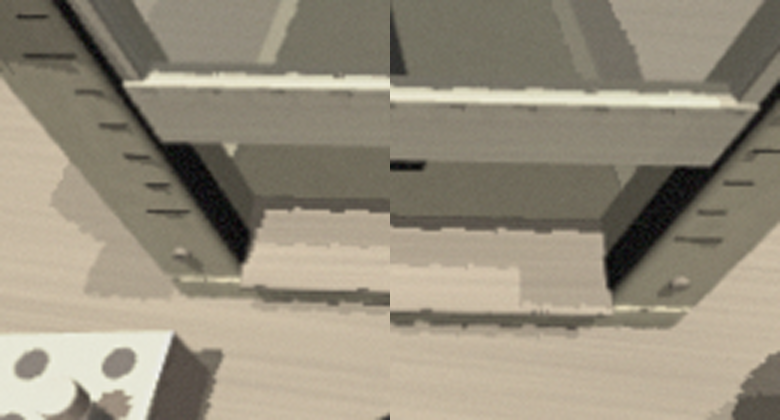

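The lip edge projects onto the picture where it should. The clamps are outside the wrist view. Moving lower and forward.

```bash
python3 -m crank '[-19,4,33,-0.9,1.7,0,0, -19,3,32,-0.9,1.7,0,0, -21,3,31,-0.9,1.7,0,0, -21,2,31,-0.9,1.7,0,0, 0,0,0,0,0,0,0]'; python3 - <<'E'
from workcell import *
from plan import *
s=observe();print(s['qpos'].round(2),s['tcp_pos'],R.from_rotvec(s['ee_rot']).as_matrix().round(2).tolist())
rows([((.48,-.141,.18),tool(5,70),2)],0)
E
```

```text
time_s: 4.97
tcp_pos: [0.444, -0.1499, 0.2847]
ee_rot: [-2.664, -0.182, -1.397]
wrist_force: [0.6, 0.3, 0.4]
opening: -0.0002
[-0.76 -0.38  1.15  2.46 -1.36  0.23  0.33] [ 0.44400113 -0.14986831  0.28469137] [[0.56, 0.17, 0.81], [0.05, -0.98, 0.17], [0.82, -0.06, -0.56]]
-33,2,45,-2.8,7.3,-0.4,0
-38,-1,40,-2.8,7.3,-0.4,0
-- [ 0.48  -0.141  0.18 ] [[0.34, 0.09, 0.94], [0.03, -1.0, 0.08], [0.94, -0.0, -0.34]]
```

The arm is against joint limits (j4, j5, j6). The start angles satisfy j2+j4+j6 = π, which suggests a plain roll-pitch arm, so I'll fit its kinematics from the logged poses and look for a good branch.

```bash
cat > kin.py <<'E'
import numpy as np
from scipy.optimize import least_squares
from scipy.spatial.transform import Rotation as R
def ry(a):return R.from_euler('y',a)
def rz(a):return R.from_euler('z',a)
def fk(q,p,full=False):
    yaw,bx,by,h,L1,a1,L2,a2,L3,ty=p
    T=np.array([bx,by,h]);r=rz(yaw+q[0]);r=r*ry(q[1])*rz(q[2]);sh=T.copy()
    T=T+r.apply([a1,0,L1]);el=T;r=r*ry(q[3]);T=T+r.apply([a2,0,0]);r=r*rz(q[4]);T=T+r.apply([0,0,L2]);wr=T
    r=r*ry(q[5])*rz(q[6]+ty);T=T+r.apply([0,0,L3])
    return (T,r,sh,el,wr) if full else (T,r)
LIM=np.array([[-2.82,2.82],[-.49,2.23],[-1.37,1.46],[0,2.46],[-1.36,4.5],[.23,2],[-2.94,2.94]])
E
python3 - <<'E'
from kin import *
from workcell import observe
s=observe()
D=[([-1.35499,.39918,.04504,1.53789,-.01872,1.20692,-.05071],[.20107,.61759,.30287],[-.492285,-3.102592,.003079]),
([-1.15,.2,.38,1.76,-.08,1.19,-.75],[.40082,.36851,.33029],[-2.227,-2.215,-.001]),
([-.68,-.02,.92,1.98,.02,1.18,-1.25],[.42024,-.14832,.33024],[-3.138,-.129,-.003]),
([-.43,-.49,.73,2.44,-.44,.27,-.69],[.40797,-.13894,.33731],[-2.72,-.168,-1.364]),
(list(s['qpos']),list(s['tcp_pos']),list(s['ee_rot']))]
def f(p):
    o=[]
    for i,(q,t,e) in enumerate(D):
        w=1 if i in(0,4) else .3
        T,r=fk(q,p);o+=list(w*(T-t))+list(.3*w*(R.from_rotvec(e).inv()*r).as_rotvec())
    return np.array(o+list(1e-3*np.array([p[1],p[2],p[5],p[7]])))
best=None
for ty in np.arange(0,6.3,.8):
  for yaw in(2.6,2.2,3):
    r=least_squares(f,[yaw,0,0,.3,.4,.0,.35,.0,.2,ty])
    if best is None or r.cost<best.cost:best=r
print(best.cost,best.x.round(4));print(f(best.x).reshape(-1)[:30].reshape(5,6).round(4))
np.save('kp.npy',best.x)
for q,_,_ in D: print([v.round(3).tolist() for v in fk(q,best.x,1)[3:]])
E
```

```text
0.0551733231595789 [ 6.4591  0.5064 -0.0447  0.788  -1.4626  0.2713 -0.5283 -0.2415 -0.5566
  5.2021]
[[ 1.790e-02  2.300e-03  3.300e-03 -1.100e-03  3.000e-04 -9.470e-02]
 [-5.650e-02 -3.470e-02 -1.560e-02  5.000e-04 -8.000e-04 -2.552e-01]
 [ 2.000e-04  1.390e-02 -5.300e-03 -2.000e-04 -8.000e-04  4.360e-02]
 [ 4.680e-02  1.180e-02  8.000e-03 -1.130e-02  2.600e-03  4.460e-02]
 [-1.510e-02  4.000e-04  6.000e-04 -5.680e-02  1.420e-02  1.448e-01]]
[[0.396, 0.255, -0.665], [0.219, 0.621, -0.25]]
[[0.565, 0.048, -0.695], [0.215, 0.25, -0.278]]
[[0.78, 0.051, -0.671], [0.417, -0.102, -0.244]]
[[1.391, -0.087, -0.407], [1.01, -0.096, 0.031]]
[[1.184, -0.198, -0.527], [0.888, -0.163, -0.028]]
```

```bash
cat > fit.py <<'E'
from kin import *
import itertools
from workcell import observe
s=observe()
D=[([-1.35499,.39918,.04504,1.53789,-.01872,1.20692,-.05071],[.20107,.61759,.30287],[-.492285,-3.102592,.003079]),
([-1.15,.2,.38,1.76,-.08,1.19,-.75],[.40082,.36851,.33029],[-2.227,-2.215,-.001]),
([-.68,-.02,.92,1.98,.02,1.18,-1.25],[.42024,-.14832,.33024],[-3.138,-.129,-.003]),
([-.43,-.49,.73,2.44,-.44,.27,-.69],[.40797,-.13894,.33731],[-2.72,-.168,-1.364]),
(list(s['qpos']),list(s['tcp_pos']),list(s['ee_rot']))]
res=[]
for sg in itertools.product((1,-1),repeat=4):
  S=np.array([sg[0],1,sg[1],1,sg[2],1,sg[3]])
  def f(p):
    o=[]
    for i,(q,t,e) in enumerate(D):
        w=1 if i in(0,4) else .3
        T,r=fk(S*q,p);o+=list(w*(T-t))+list(.3*w*(R.from_rotvec(e).inv()*r).as_rotvec())
    return np.array(o+list(1e-3*np.array([p[1],p[2],p[5],p[7]])))
  for yaw in (0,-1.6,1.6,3.1):
   for ty in(0,1.6,3.1,4.7):
    r=least_squares(f,[yaw,0,0,.3,.4,.0,.35,.0,.2,ty],max_nfev=100)
    res.append((r.cost,S.tolist(),r.x.round(4)))
res.sort(key=lambda a:a[0])
for a in res[:3]:print(a)
np.savez('kp.npz',S=res[0][1],p=res[0][2])
for q,t,e in D: print([v.round(3).tolist() for v in fk(np.array(res[0][1])*q,res[0][2],1)[3:]],t)
E
python3 fit.py
```

```text
(np.float64(2.0415654952861944e-05), [-1, 1, -1, 1, -1, 1, -1], array([-0.008 ,  0.0293, -0.0369,  0.2139,  0.6252, -0.0354,  0.5118,
        0.031 ,  0.2883,  1.5648]))
(np.float64(2.0415654952862015e-05), [-1, 1, -1, 1, -1, 1, -1], array([-0.008 ,  0.0293, -0.0369,  0.2139,  0.6252, -0.0354,  0.5118,
        0.031 ,  0.2883,  1.5648]))
(np.float64(2.0415654952862032e-05), [-1, 1, -1, 1, -1, 1, -1], array([-0.008 ,  0.0293, -0.0369,  0.2139,  0.6252, -0.0354,  0.5118,
        0.031 ,  0.2883,  1.5648]))
[[0.074, 0.169, 0.804], [0.2, 0.618, 0.592]] [0.20107, 0.61759, 0.30287]
[[0.056, 0.052, 0.833], [0.401, 0.364, 0.617]] [0.40082, 0.36851, 0.33029]
[[-0.015, -0.036, 0.839], [0.432, -0.145, 0.612]] [0.42024, -0.14832, 0.33024]
[[-0.27, -0.145, 0.753], [0.174, -0.17, 0.498]] [0.40797, -0.13894, 0.33731]
[[-0.173, -0.183, 0.788], [0.211, -0.197, 0.448]] [np.float64(0.4440011325898766), np.float64(-0.14986830701898363), np.float64(0.2846913681429131)]
```

Good fit: a roll-pitch arm with links of about 0.63, 0.51 and 0.29 m. Pointing straight ahead, the wrist would sit too close to the shoulder (j4 limit). A yawed approach with the wrist out to the right should work, so I'll search the IK for start and end of the lift.

```bash
cat > ik.py <<'E'
from kin import *
from plan import tool
K=np.load('kp.npz');S=K['S'];p=K['p']
def solve(pos,rot,q0,reg=.02,lo=None,qr=None):
    qr=q0 if qr is None else qr
    def f(q):
        T,r=fk(S*q,p);return np.r_[(T-pos)*10,(rot.inv()*r).as_rotvec()*3,reg*(q-qr)]
    q0=np.clip(q0,LIM[:,0]+.03,LIM[:,1]-.03)
    r=least_squares(f,q0,bounds=(LIM[:,0]+.02,LIM[:,1]-.02))
    T,R_=fk(S*r.x,p);return r.x,np.linalg.norm(T-pos),np.degrees((rot.inv()*R_).magnitude())
E
cat > s.py <<'E'
from ik import *
rng=np.random.default_rng(0)
tip=np.array([.60,-.135,.10])
q3=np.array([-.68,-.02,.92,1.98,.02,1.18,-1.25])
for yaw in (5,30,45,60):
  for be in (15,25,35,45):
    rot=tool(yaw,90-be);z=rot.as_matrix()[:,2];sols=[]
    for k in range(14):
        q0=q3 if k==0 else rng.uniform(LIM[:,0],LIM[:,1])
        q,e,a=solve(tip-.073*z,rot,q0,reg=.003)
        if e<.004 and a<2:
            q2,e2,a2=solve(tip-.073*z+[0,0,.15],rot,q,reg=.003)
            if e2<.004 and a2<2: sols.append((np.abs(q-q3).max(),q,q2))
    sols.sort(key=lambda t:t[0]);print(yaw,be,len(sols))
    for d,q,q2 in sols[:2]: print('   ',q.round(2),q2.round(2),'el',fk(S*q,p,1)[3].round(2),'wr',fk(S*q,p,1)[4].round(2))
E
python3 s.py
```

```text
5 15 0
5 25 0
5 35 0
5 45 0
30 15 9
    [0.12 0.98 0.91 2.37 4.38 1.98 1.32] [-0.14  0.76  1.32  2.33  4.48  1.98  0.96] el [ 0.54 -0.07  0.58] wr [ 0.3  -0.31  0.19]
    [0.12 0.98 0.91 2.37 4.38 1.98 1.32] [-0.14  0.76  1.32  2.33  4.48  1.98  0.96] el [ 0.54 -0.07  0.58] wr [ 0.3  -0.31  0.19]
30 25 0
30 35 0
30 45 7
    [ 1.02  0.4  -0.56  2.26 -1.34  0.47  0.7 ] [ 1.03  0.11 -0.5   2.12 -0.99  0.76  0.18] el [ 0.13 -0.23  0.8 ] wr [ 0.38 -0.26  0.36]
    [ 1.02  0.4  -0.56  2.26 -1.34  0.47  0.7 ] [ 1.03  0.11 -0.5   2.12 -0.99  0.76  0.18] el [ 0.13 -0.23  0.8 ] wr [ 0.38 -0.26  0.36]
45 15 3
    [ 1.25  0.84 -0.59  2.19 -1.34  0.91  1.27] [ 1.31  0.51 -0.65  2.16 -1.29  1.07  0.93] el [ 0.15 -0.47  0.65] wr [ 0.35 -0.38  0.19]
    [ 1.25  0.84 -0.59  2.19 -1.34  0.91  1.27] [ 1.31  0.51 -0.65  2.16 -1.29  1.07  0.93] el [ 0.15 -0.47  0.65] wr [ 0.35 -0.38  0.19]
45 25 5
    [ 1.49  0.91 -1.03  2.19 -0.97  0.47  0.84] [ 1.6   0.58 -1.14  2.12 -0.96  0.74  0.54] el [ 0.04 -0.52  0.61] wr [ 0.37 -0.37  0.25]
    [ 1.08  0.65 -0.41  2.19 -1.34  0.92  1.14] [ 1.1   0.36 -0.42  2.12
[... 1070 characters left out ...]
 0.4   0.73  0.48  2.02 -1.31  1.55  1.2 ] [ 0.35  0.48  0.53  1.95 -1.22  1.61  0.91] el [ 0.4  -0.18  0.7 ] wr [ 0.44 -0.42  0.25]
60 35 8
    [ 0.88  0.58 -0.25  2.02 -1.    1.03  0.89] [ 0.88  0.36 -0.24  1.92 -0.94  1.23  0.62] el [ 0.22 -0.29  0.75] wr [ 0.45 -0.39  0.31]
    [ 0.66  0.57  0.04  2.02 -1.1   1.16  0.97] [ 0.64  0.35  0.06  1.92 -1.    1.32  0.69] el [ 0.27 -0.23  0.76] wr [ 0.45 -0.39  0.31]
60 45 5
    [ 0.98  0.53 -0.48  2.01 -0.77  0.85  0.6 ] [ 1.    0.32 -0.48  1.89 -0.73  1.11  0.4 ] el [ 0.18 -0.29  0.77] wr [ 0.47 -0.36  0.36]
    [ 0.22  0.54  0.54  2.01 -1.14  1.25  0.93] [ 0.15  0.33  0.59  1.89 -0.97  1.36  0.63] el [ 0.32 -0.09  0.76] wr [ 0.47 -0.36  0.36]
```

```bash
cat > s2.py <<'E'
from ik import *
from workcell import observe
rng=np.random.default_rng(0)
tip=np.array([.60,-.185,.10])
q3=np.array([-.68,-.02,.92,1.98,.02,1.18,-1.25])
for yaw in (15,25,32,40):
  for be in (25,30,35,40,45):
   for roll in (0,20,-20):
    rot=tool(yaw,90-be)*rz(np.radians(roll));z=rot.as_matrix()[:,2];sols=[]
    for k in range(10):
        q0=q3 if k==0 else rng.uniform(LIM[:,0],LIM[:,1])
        if k>0:q0[2]*=.5
        q,e,a=solve(tip-.073*z,rot,q0,reg=.003)
        if e<.004 and a<2:
            q2,e2,a2=solve(tip-.073*z+[0,0,.15],rot,q,reg=.003)
            m=min((q-LIM[:,0]).min(),(LIM[:,1]-q).min())
            if e2<.004 and a2<2: sols.append((-m,q,q2))
    sols.sort(key=lambda t:t[0])
    for d,q,q2 in sols[:1]: print(yaw,be,roll,len(sols),round(-d,2),q.round(2),q2.round(2),'el',fk(S*q,p,1)[3].round(2),'wr',fk(S*q,p,1)[4].round(2))
E
python3 s2.py
```

```text
15 25 0 1 0.02 [-0.09  0.97  1.19  2.44  4.23  1.85  1.01] [-0.35  0.55  1.44  2.35  4.48  1.51  0.75] el [0.53 0.04 0.58] wr [ 0.28 -0.27  0.25]
15 25 20 7 0.02 [0.23 0.66 0.66 2.44 4.26 1.4  0.89] [-0.35  0.55  1.44  2.35  4.48  1.51  0.4 ] el [ 0.38 -0.1   0.73] wr [ 0.28 -0.27  0.25]
15 25 -20 5 0.02 [-0.1   0.99  1.21  2.44  4.23  1.87  1.35] [-0.35  0.55  1.44  2.35  4.48  1.51  1.1 ] el [0.54 0.04 0.57] wr [ 0.28 -0.27  0.25]
25 40 0 4 0.02 [ 1.44  0.61 -1.01  2.27 -1.34  0.25  0.79] [ 1.5   0.2  -0.93  2.15 -1.05  0.67  0.27] el [ 0.04 -0.38  0.74] wr [ 0.35 -0.3   0.33]
25 40 20 6 0.02 [ 1.44  0.61 -1.01  2.27 -1.34  0.25  0.45] [ 1.5   0.2  -0.93  2.15 -1.05  0.67 -0.08] el [ 0.04 -0.38  0.74] wr [ 0.35 -0.3   0.33]
25 40 -20 4 0.02 [ 1.44  0.61 -1.01  2.27 -1.34  0.25  1.14] [ 1.5   0.2  -0.93  2.15 -1.05  0.67  0.62] el [ 0.04 -0.38  0.74] wr [ 0.35 -0.3   0.33]
25 45 0 4 0.07 [ 1.18  0.44 -0.69  2.24 -1.29  0.4   0.65] [ 1.19  0.14 -0.61  2.11 -0.96  0.73  0.15] el [ 0.1  -0.27  0.79] wr [ 0.37 -0.29  0.36]
25 45 20 4 0.02 [ 1.37  0.54 -0.96  2.24 -1.06  0.25  0.1 ] [ 1.
[... 4036 characters left out ...]
79  0.46] [ 0.97  0.24 -0.28  2.03 -1.    1.    0.1 ] el [ 0.17 -0.26  0.78] wr [ 0.39 -0.36  0.33]
40 40 -20 4 0.21 [ 1.45  0.7  -1.01  2.14 -0.68  0.44  0.72] [ 1.58  0.4  -1.09  2.03 -0.71  0.77  0.54] el [ 0.04 -0.42  0.71] wr [ 0.39 -0.36  0.33]
40 45 0 7 0.34 [ 1.13  0.49 -0.58  2.12 -0.96  0.63  0.56] [ 1.15  0.24 -0.55  2.   -0.84  0.92  0.27] el [ 0.12 -0.29  0.78] wr [ 0.4  -0.35  0.36]
40 45 20 8 0.18 [ 0.66  0.43  0.04  2.12 -1.18  0.87  0.41] [ 0.62  0.21  0.07  2.   -0.96  1.04  0.04] el [ 0.21 -0.18  0.8 ] wr [ 0.4  -0.35  0.36]
40 45 -20 3 0.34 [ 1.05  0.47 -0.47  2.12 -1.01  0.67  0.96] [ 1.06  0.22 -0.44  2.   -0.87  0.95  0.65] el [ 0.14 -0.27  0.79] wr [ 0.4  -0.35  0.36]
```

```bash
python3 - <<'E'
from ik import *
from plan import rows
from workcell import observe
s=observe();q=s['qpos'];T=tool(36,47);z=T.as_matrix()[:,2]
p0=np.array(s['tcp_pos']);r0=R.from_rotvec(s['ee_rot'])
from scipy.spatial.transform import Slerp
tipA=np.array([.52,-.245,.26]); tipB=np.array([.555,-.217,.085]); tipC=np.array([.60,-.185,.085])
W=[(tipA-.073*z,T,6),(tipB-.073*z,T,5),(tipC-.073*z,T,2),(tipC-.073*z+[0,0,.17],T,5)]
p_,r_=p0,r0
for P,Rr,n in W:
    sl=Slerp([0,1],R.concatenate([r_,Rr]))
    for i in range(1,n+1):
        q,e,a=solve(p_+(P-p_)*i/n,sl(i/n),q,reg=.02)
    print(P.round(3),q.round(2),round(e,4),round(a,2));p_,r_=P,Rr
rows(W[:1],0)
E
```

```text
[ 0.477 -0.276  0.31 ] [-0.96 -0.47  1.44  2.1  -0.3   0.72 -0.22] 0.038 5.86
[ 0.512 -0.248  0.135] [-1.1  -0.47  1.44  2.33  0.01  0.33 -0.58] 0.1313 14.48
[ 0.557 -0.216  0.135] [-1.23 -0.47  1.44  2.32  0.2   0.29 -0.86] 0.1424 14.29
[ 0.557 -0.216  0.305] [-1.19 -0.47  1.44  2.1  -0.18  0.55 -0.48] 0.0493 6.71
6,21,-1,3.1,-1.5,-3.2,0
4,22,-3,3.1,-1.5,-3.2,0
3,22,-4,3.1,-1.5,-3.2,0
1,21,-6,3.1,-1.5,-3.2,0
1,21,-6,3.1,-1.5,-3.2,0
-1,21,-8,3.1,-1.5,-3.2,0
-- [ 0.477 -0.276  0.31 ] [[0.55, 0.59, 0.59], [0.4, -0.81, 0.43], [0.73, 0.0, -0.68]]
```

```bash
cat > sim.py <<'E'
from ik import *
from scipy.spatial.transform import Slerp
def run(q,W,reg=.02,pr=True,p_=None,r_=None):
    if p_ is None:p_,r_=fk(S*np.array(q),p)
    for P,Rr,n in W:
        P=np.array(P);sl=Slerp([0,1],R.concatenate([r_,Rr]))
        for i in range(1,n+1): q,e,a=solve(p_+(P-p_)*i/n,sl(i/n),q,reg=reg)
        if pr:print(P.round(3),q.round(2),round(e,4),round(a,2));
        p_,r_=P,Rr
    return q,e,a
E
python3 - <<'E'
from sim import *
q=np.array([-1.35499,.39918,.04504,1.53789,-.01872,1.20692,-.05071])
q3=run(q,[((.40,.37,.33),tool(90,0),8),((.42,-.147,.33),tool(5,0),10),((.40,-.149,.33),tool(5,65),7)])
from workcell import observe
q=observe()['qpos'];T=tool(36,47);z=T.as_matrix()[:,2]
tipA=np.array([.52,-.245,.26]); tipB=np.array([.555,-.217,.085]); tipC=np.array([.60,-.185,.085])
W=[(tipA-.073*z,T,6),(tipB-.073*z,T,8),(tipC-.073*z,T,2),(tipC-.073*z+[0,0,.17],T,5)]
for via in [[((.50,-.35,.33),tool(5,5),12)],[((.45,-.5,.33),tool(-20,5),12)],[((.45,-.55,.30),tool(-20,5),12),((.45,-.5,.30),tool(30,20),6)],[((.3,-.6,.33),tool(-20,5),14)],[((.3,-.62,.33),tool(-60,5),14)]]:
    print('via');run(q,via+W)
E
```

```text
[0.4  0.37 0.33] [-1.16  0.21  0.39  1.75 -0.08  1.2  -0.75] 0.0 0.0
[ 0.42  -0.147  0.33 ] [-0.69 -0.06  0.91  1.99  0.05  1.19 -1.28] 0.0 0.0
[ 0.4   -0.149  0.33 ] [-0.33 -0.47  0.78  2.44 -1.06  0.31  0.01] 0.0265 4.83
via
[ 0.5  -0.35  0.33] [-0.19  0.3   1.01  1.76 -0.35  1.18 -0.56] 0.0 0.0
[ 0.477 -0.276  0.31 ] [ 0.19  0.22  0.84  2.05 -1.05  1.29  0.59] 0.0 0.0
[ 0.512 -0.248  0.135] [ 0.41  0.49  0.52  2.19 -1.34  1.11  0.97] 0.0 0.01
[ 0.557 -0.216  0.135] [ 0.59  0.46  0.13  2.17 -1.34  0.88  0.87] 0.0 0.01
[ 0.557 -0.216  0.305] [ 0.54  0.19  0.18  2.04 -1.04  1.02  0.4 ] 0.0 0.0
via
[ 0.45 -0.5   0.33] [ 0.06  0.47  1.14  1.65 -0.51  1.25 -0.63] 0.0 0.0
[ 0.477 -0.276  0.31 ] [ 0.2   0.22  0.82  2.05 -1.04  1.29  0.59] 0.0 0.0
[ 0.512 -0.248  0.135] [ 0.41  0.49  0.52  2.19 -1.34  1.11  0.97] 0.0 0.01
[ 0.557 -0.216  0.135] [ 0.59  0.46  0.13  2.17 -1.34  0.88  0.87] 0.0 0.01
[ 0.557 -0.216  0.305] [ 0.54  0.19  0.18  2.04 -1.04  1.02  0.4 ] 0.0 0.0
via
[ 0.45 -0.55  0.3 ] [ 0.13  0.61  1.21  1.62 -0.67  1.29 -0.47] 0.0 0.0
[ 0.45 -0.5   0.3 ] [ 0.33  0.45  0.93  1.69 
[... 383 characters left out ...]
  1.3  -0.28] 0.0 0.0
[ 0.477 -0.276  0.31 ] [ 0.2   0.22  0.84  2.05 -1.04  1.29  0.59] 0.0 0.0
[ 0.512 -0.248  0.135] [ 0.41  0.49  0.52  2.19 -1.34  1.11  0.97] 0.0 0.01
[ 0.557 -0.216  0.135] [ 0.59  0.46  0.13  2.17 -1.34  0.88  0.87] 0.0 0.01
[ 0.557 -0.216  0.305] [ 0.54  0.19  0.18  2.04 -1.04  1.02  0.4 ] 0.0 0.0
via
[ 0.3  -0.62  0.33] [ 0.37  0.48  1.11  1.63 -0.49  1.24 -1.04] 0.0 0.0
[ 0.477 -0.276  0.31 ] [ 0.33  0.2   0.67  2.05 -1.02  1.25  0.56] 0.0 0.0
[ 0.512 -0.248  0.135] [ 0.41  0.49  0.52  2.19 -1.34  1.11  0.97] 0.0 0.0
[ 0.557 -0.216  0.135] [ 0.59  0.46  0.13  2.17 -1.34  0.88  0.87] 0.0 0.01
[ 0.557 -0.216  0.305] [ 0.54  0.19  0.18  2.04 -1.04  1.02  0.4 ] 0.0 0.0
```

The simple model predicts the controller's joint motion well. Going via (0.50, -0.35, 0.33) gets onto a good branch. I'll use yaw 40 and pitch 45.

```bash
python3 - <<'E'
from sim import *
from plan import rows
from workcell import observe
q=observe()['qpos'];T=tool(40,45);z=T.as_matrix()[:,2]
tipA=np.array([.52,-.245,.26]); tipB=np.array([.56,-.217,.085]); tipC=np.array([.60,-.185,.085])
V=[((.50,-.35,.33),tool(10,8),9),(tipA-.073*z,T,6)]
run(q,V+[(tipB-.073*z,T,8),(tipC-.073*z,T,2),(tipC-.073*z+[0,0,.17],T,5)])
rows(V[:1],0)
E
```

```text
[ 0.5  -0.35  0.33] [-0.21  0.3   1.06  1.78 -0.41  1.17 -0.42] 0.0 0.0
[ 0.48  -0.278  0.312] [ 0.16  0.25  0.87  2.01 -1.    1.34  0.6 ] 0.0 0.0
[ 0.52  -0.25   0.137] [ 0.23  0.55  0.74  2.14 -1.32  1.23  0.97] 0.0 0.0
[ 0.56  -0.218  0.137] [ 0.25  0.52  0.57  2.13 -1.34  1.09  0.88] 0.0 0.0
[ 0.56  -0.218  0.307] [ 0.14  0.24  0.64  1.99 -1.06  1.16  0.46] 0.0 0.0
7,23,-2,-0.3,-5.3,-0.2,0
6,22,-2,-0.3,-5.3,-0.2,0
6,23,-2,-0.3,-5.3,-0.2,0
6,23,-3,-0.3,-5.3,-0.2,0
5,23,-3,-0.3,-5.3,-0.2,0
5,22,-4,-0.3,-5.3,-0.2,0
5,23,-4,-0.3,-5.3,-0.2,0
4,23,-4,-0.3,-5.3,-0.2,0
3,23,-5,-0.3,-5.3,-0.2,0
-- [ 0.499 -0.35   0.33 ] [[0.98, 0.17, 0.14], [0.17, -0.99, 0.02], [0.14, -0.0, -0.99]]
```

```bash
python3 -m crank '[7,23,-2,-0.3,-5.3,-0.2,0, 6,22,-2,-0.3,-5.3,-0.2,0, 6,23,-2,-0.3,-5.3,-0.2,0, 6,23,-3,-0.3,-5.3,-0.2,0, 5,23,-3,-0.3,-5.3,-0.2,0, 5,22,-4,-0.3,-5.3,-0.2,0, 5,23,-4,-0.3,-5.3,-0.2,0, 4,23,-4,-0.3,-5.3,-0.2,0, 3,23,-5,-0.3,-5.3,-0.2,0]'; cat > nxt.py <<'E'
from sim import *
from plan import rows
from workcell import observe
import sys
T=tool(40,45);z=T.as_matrix()[:,2]
s=observe();print(s['time_s'],s['qpos'].round(2),s['tcp_pos'].round(4),'tip',(s['tcp_pos']+.073*R.from_rotvec(s['ee_rot']).as_matrix()[:,2]).round(4),'z',R.from_rotvec(s['ee_rot']).as_matrix()[:,2].round(2),'F',s['wrist_force'].round(1))
if len(sys.argv)>1:
    tip=np.array(eval(sys.argv[1]));rows([(tip-.073*z,T,int(sys.argv[2]))],0)
E
python3 nxt.py "(.52,-.245,.26)" 7
```

```text
time_s: 6.1
tcp_pos: [0.5, -0.3505, 0.3304]
ee_rot: [-3.111, -0.258, -0.209]
wrist_force: [0.8, -0.3, 0.2]
opening: 0.0001
6.1 [-0.16  0.42  1.    1.68 -0.5   1.19 -0.44] [ 0.5    -0.3505  0.3304] tip [ 0.5097 -0.3488  0.258 ] z [ 0.13  0.02 -0.99] F [ 0.8 -0.3  0.2]
-1,-11,3,2,5.2,-4,0
-1,-10,2,2,5.2,-4,0
-1,-11,3,2,5.2,-4,0
0,-10,4,2,5.2,-4,0
1,-11,4,2,5.2,-4,0
0,-10,4,2,5.2,-4,0
1,-10,5,2,5.2,-4,0
-- [ 0.48  -0.278  0.311] [[0.54, 0.65, 0.54], [0.45, -0.76, 0.46], [0.71, -0.0, -0.71]]
```

```bash
python3 -m crank '[-1,-11,3,2,5.2,-4,0, -1,-10,2,2,5.2,-4,0, -1,-11,3,2,5.2,-4,0, 0,-10,4,2,5.2,-4,0, 1,-11,4,2,5.2,-4,0, 0,-10,4,2,5.2,-4,0, 1,-10,5,2,5.2,-4,0]'; python3 nxt.py "(.56,-.217,.085)" 6
python3 - <<'E'
from h import *
from workcell import *
for n in ("scene","wrist"):
    im,d=grab_frame(n);cv2.imwrite(f"pics/{n}3.png",im[:,:,::-1])
    print(proj(calibration(n),[[.594,.13,.271],[.637,-.39,.271],[.582,-.133,.124]]).round(0))
E
```

```text
time_s: 6.98
tcp_pos: [0.4793, -0.277, 0.3114]
ee_rot: [-2.509, -0.923, -1.049]
wrist_force: [-0.2, -0.6, -0.6]
opening: 0.0
6.975 [ 0.2   0.3   0.7   1.94 -1.06  1.27  0.53] [ 0.4793 -0.277   0.3114] tip [ 0.5188 -0.2432  0.2602] z [ 0.54  0.46 -0.7 ] F [-0.2 -0.6 -0.6]
-15,1,26,-0.1,-0.1,0,0
-15,1,26,-0.1,-0.1,0,0
-15,1,27,-0.1,-0.1,0,0
-15,1,26,-0.1,-0.1,0,0
-15,1,26,-0.1,-0.1,0,0
-15,1,27,-0.1,-0.1,0,0
-- [ 0.52  -0.25   0.136] [[0.54, 0.64, 0.54], [0.46, -0.77, 0.45], [0.71, 0.0, -0.71]]
[[233. 218.]
 [271.  38.]
 [265. 146.]]
[[  1. -62.]
 [665. 246.]
 [213. 184.]]
```

View pics/wrist3.png

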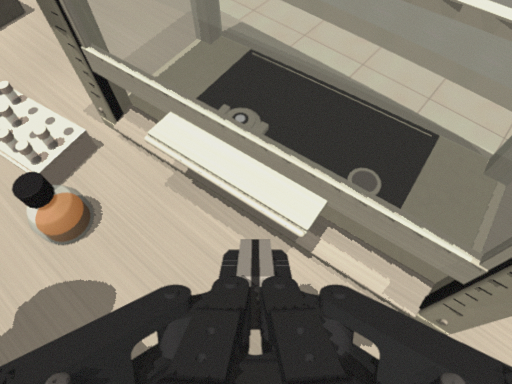

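View pics/scene3.png

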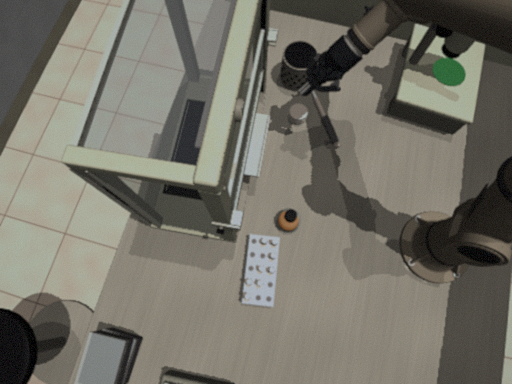

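The view is clear: the lip spans (150,135) to (325,215), the bottle is far left, and the fingers point at the lip's right half. Descending in front of the lip.

```bash
python3 -m crank '[-15,1,26,-0.1,0,0,0, -15,1,26,-0.1,0,0,0, -15,1,27,-0.1,0,0,0, -15,1,26,-0.1,0,0,0, -15,1,26,-0.1,0,0,0, -15,1,27,-0.1,0,0,0, 0,0,0,0,0,0,0]'; python3 nxt.py "(.60,-.196,.083)" 3
python3 - <<'E'
from h import *
from workcell import *
for n in ("top","wrist"):
    im,d=grab_frame(n);cv2.imwrite(f"pics/{n}4.png",im[:,:,::-1] if n=='wrist' else cv2.resize(im[120:300,230:450,::-1],None,fx=3,fy=3))
E
```

```text
time_s: 7.95
tcp_pos: [0.5212, -0.2499, 0.1349]
ee_rot: [-2.519, -0.918, -1.05]
wrist_force: [-1.2, -0.7, 0.1]
opening: -0.0
7.95 [ 0.3   0.57  0.5   2.04 -1.35  1.08  0.85] [ 0.5212 -0.2499  0.1349] tip [ 0.5609 -0.2167  0.0835] z [ 0.54  0.46 -0.7 ] F [-1.2 -0.7  0.1]
10,3,10,0,-0.1,0,0
10,3,11,0,-0.1,0,0
10,3,10,0,-0.1,0,0
-- [ 0.56  -0.229  0.134] [[0.54, 0.64, 0.54], [0.46, -0.77, 0.45], [0.71, 0.0, -0.71]]
```

View pics/wrist4.png

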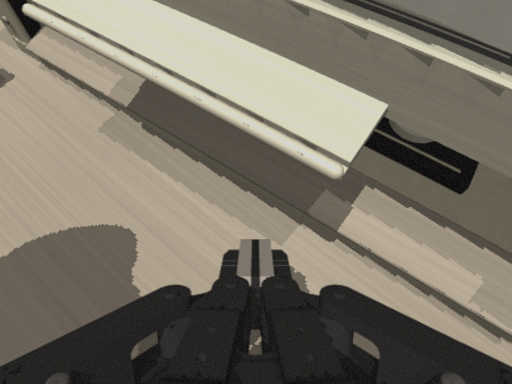

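View pics/top4.png

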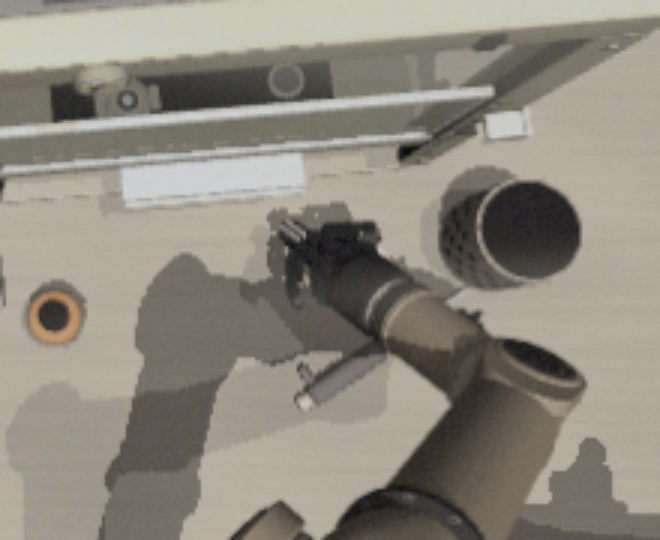

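The fingertips show at (257,240), in front of and below the lip's front edge, whose right end is at (345,172). Everything on the bench is untouched. Advancing under it.

```bash
python3 -m crank '[10,3,10,0,0,0,0, 10,3,11,0,0,0,0, 10,3,10,0,0,0,0, 0,0,0,0,0,0,0]'; python3 nxt.py 
python3 - <<'E'
from h import *
from workcell import *
for n in ("scene","wrist"):
    im,d=grab_frame(n);cv2.imwrite(f"pics/{n}5.png",im[:,:,::-1] if n=='wrist' else cv2.resize(im[20:190,220:340,::-1],None,fx=3.5,fy=3.5))
E
```

```text
time_s: 8.55
tcp_pos: [0.5612, -0.2318, 0.1374]
ee_rot: [-2.524, -0.922, -1.059]
wrist_force: [0.7, -2.0, 0.3]
opening: 0.0001
8.55 [ 0.31  0.56  0.39  2.   -1.35  1.    0.79] [ 0.5612 -0.2318  0.1374] tip [ 0.6014 -0.199   0.086 ] z [ 0.55  0.45 -0.7 ] F [ 0.7 -2.   0.3]
```

View pics/wrist5.png

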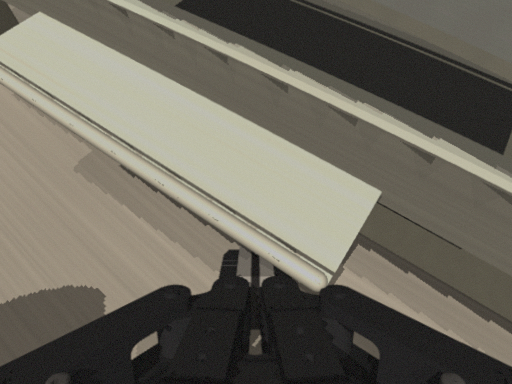

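View pics/scene5.png

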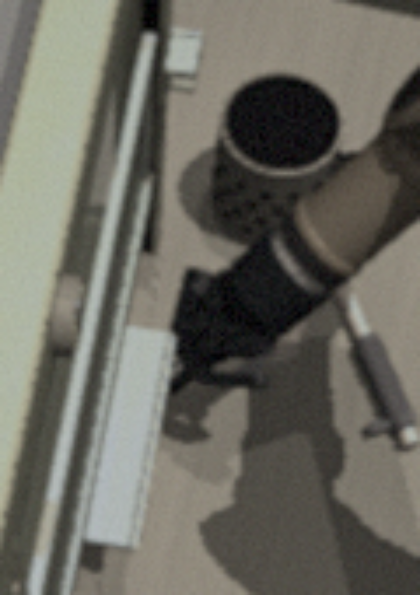

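```bash
python3 - <<'E'
from h import *
from plan import *
from workcell import *
s=observe();r=R.from_rotvec(s['ee_rot'])
c=calibration("wrist");im,d=grab_frame("wrist");P=world("wrist",d,[(u,v) for v in range(384) for u in range(512)],c).reshape(384,512,3)
y=np.radians(5.1);H=np.array([[np.cos(y),np.sin(y),0],[-np.sin(y),np.cos(y),0],[0,0,1]])
o=np.array([.582,-.133,.124])
for nm,u,v in [('knuckle',335,290),('knuckle',345,293),('arm',375,310),('lipend',322,278),('lipedge',280,255),('tipL',232,258),('tipmid',256,262),('fing',258,285),('lknuck',230,285),('lipc',340,265),('rail',400,250)]:
    w=P[v,u];print(nm,(H@(w-o)*1000).round(0),'tool',(r.inv().apply(w-s['tcp_pos'])*1000).round(0))
# all gripper points: close in depth
T=r.inv().apply(P.reshape(-1,3)-s['tcp_pos'])*1000;Hh=(P.reshape(-1,3)-o)@H.T*1000
m=(T[:,2]<60)&(abs(T[:,1])<60)&(T[:,0]<40)&(d.reshape(-1)>0)
for lo in range(-20,80,10):
    k=m&(Hh[:,2]>=lo)&(Hh[:,2]<lo+10)
    if k.sum():print(lo,k.sum(),'max hood-x rel edge',Hh[k,0].max().round(0),'at',Hh[k][Hh[k,0].argmax()].round(0),T[k][Hh[k,0].argmax()].round(0))
E
```

```text
knuckle [   3. -103.    8.] tool [13. 24. 20.]
knuckle [   4. -106.    8.] tool [12. 27. 20.]
arm [   3. -115.   12.] tool [11. 34. 13.]
lipend [  5. -98.   5.] tool [14. 21. 26.]
lipedge [  3. -82.   6.] tool [20.  8. 30.]
tipL [  1. -63. -23.] tool [  6. -10.  57.]
tipmid [  2. -74. -12.] tool [10. -0. 45.]
fing [ -6. -80.  -7.] tool [ 6.  0. 35.]
lknuck [-14. -74.   3.] tool [12. -9. 25.]
lipc [  53. -104.  -91.] tool [-29.  52. 119.]
rail [  92. -134. -105.] tool [-29.  99. 139.]
-20 1119 max hood-x rel edge 7.0 at [  7. -68. -20.] [10. -2. 57.]
-10 3653 max hood-x rel edge 47.0 at [  47. -101.   -0.] [33. 48. 53.]
0 20745 max hood-x rel edge 47.0 at [  47. -109.    8.] [36. 54. 44.]
10 8435 max hood-x rel edge 47.0 at [  47. -114.   12.] [37. 59. 39.]
20 12995 max hood-x rel edge 5.0 at [   5. -133.   20.] [10. 50.  1.]
30 5205 max hood-x rel edge 1.0 at [   1. -142.   30.] [ 12.  56. -12.]
40 224 max hood-x rel edge -22.0 at [ -22. -112.   40.] [ 18.  18. -20.]
```

The tips are under the lip, 10 to 20 mm below it. One knuckle is only about 3 mm past the lip's right end, so I'll shift slightly back and right before lifting slowly.

```bash
python3 -m crank '[-4,2,-4,0,0,0,0, 0,0,0,0,0,0,0, 5,0,-5,0,0,0,0, 5,0,-5,0,0,0,0, 5,0,-5,0,0,0,0, 5,0,-5,0,0,0,0, 0,0,0,0,0,0,0]'; python3 nxt.py 
cat > look.py <<'E'
from h import *
from workcell import *
import sys
from plan import *
s=observe();r=R.from_rotvec(s['ee_rot'])
y=np.radians(5.1);H=np.array([[np.cos(y),np.sin(y),0],[-np.sin(y),np.cos(y),0],[0,0,1]]);o=np.array([.582,-.133,.124])
for n in sys.argv[2:]:
    c=calibration(n);im,d=grab_frame(n);cv2.imwrite(f"pics/{n}{sys.argv[1]}.png",im[:,:,::-1])
    P=world(n,d,[(u,v) for v in range(384) for u in range(512)],c);h=(P-o)@H.T*1000
    # lip top: hood x 8..38, y clear part
    m=(h[:,0]>12)&(h[:,0]<36)&(h[:,1]>-50)&(h[:,1]<90)&(h[:,2]>-5)&(h[:,2]<250)&(d.reshape(-1)>0)
    if m.sum(): 
        hist,e=np.histogram(h[m,2],bins=np.arange(-5,250,3));k=hist.argmax();z=h[m,2][abs(h[m,2]-e[k]-1.5)<5]
        print(n,'lip top z',round(124+np.median(z),1),len(z),m.sum())
E
python3 look.py 6 scene top wrist
```

```text
time_s: 9.57
tcp_pos: [0.556, -0.2361, 0.165]
ee_rot: [-2.521, -0.922, -1.056]
wrist_force: [-3.8, -0.7, 0.1]
opening: 0.0001
9.575 [ 0.31  0.52  0.41  1.99 -1.3   1.02  0.73] [ 0.556  -0.2361  0.165 ] tip [ 0.596  -0.2031  0.1137] z [ 0.55  0.45 -0.7 ] F [-3.8 -0.7  0.1]
scene lip top z 142.8 362 371
top lip top z 144.4 306 312
wrist lip top z 142.9 10483 10483
```

View pics/wrist6.png

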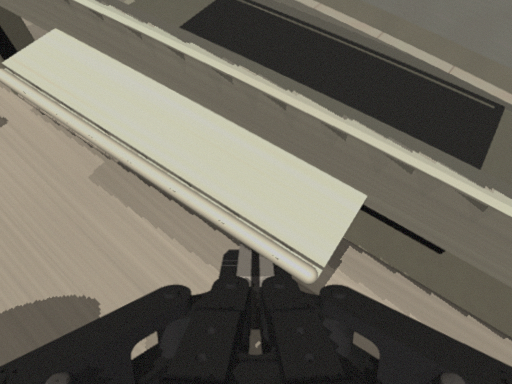

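The lip is rising: its top went from 131 to 143 mm and the fingers bear from below at (255,262). About 134 mm remain; taking most of that.

```bash
python3 -m crank '[5,0,-5,0,0,0,0, 8,0,-8,0,0,0,0, 8,0,-8,0,0,0,0, 8,0,-8,0,0,0,0, 8,0,-8,0,0,0,0, 8,0,-8,0,0,0,0, 8,0,-8,0,0,0,0, 8,0,-8,0,0,0,0, 6,0,-6,0,0,0,0, 0,0,0,0,0,0,0]'; python3 nxt.py; python3 look.py 7 scene top wrist
```

```text
time_s: 10.98
tcp_pos: [0.5562, -0.236, 0.2609]
ee_rot: [-2.521, -0.922, -1.06]
wrist_force: [-3.2, 0.1, 0.7]
opening: -0.0
10.975 [ 0.25  0.37  0.47  1.93 -1.15  1.08  0.51] [ 0.5562 -0.236   0.2609] tip [ 0.5964 -0.2031  0.2097] z [ 0.55  0.45 -0.7 ] F [-3.2  0.1  0.7]
scene lip top z 239.5 435 436
top lip top z 241.0 363 367
wrist lip top z 239.6 10535 10535
```

View pics/wrist7.png

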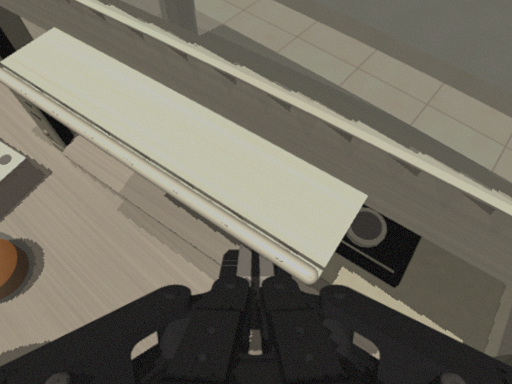

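View pics/scene7.png

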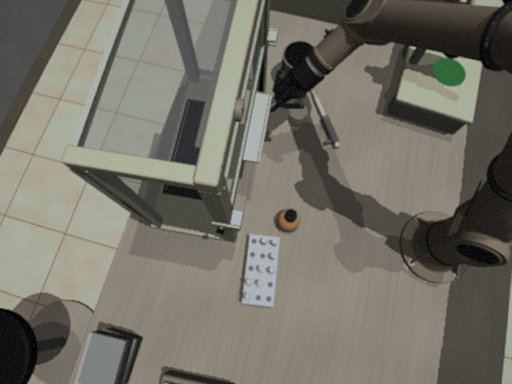

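37 mm remain, if the tips are at mid-height of the clamps. I'll go up about 33 mm, then look from the side before the last bit.

```bash
python3 -m crank '[6,0,-6,0,0,0,0, 6,0,-6,0,0,0,0, 6,0,-6,0,0,0,0, 5,0,-5,0,0,0,0, 0,0,0,0,0,0,0]'; python3 nxt.py; python3 look.py 8 scene top wrist
```

```text
time_s: 11.75
tcp_pos: [0.5555, -0.2356, 0.2931]
ee_rot: [-2.521, -0.922, -1.059]
wrist_force: [-3.4, 0.1, -0.9]
opening: -0.0002
11.75 [ 0.24  0.33  0.49  1.9  -1.1   1.1   0.44] [ 0.5555 -0.2356  0.2931] tip [ 0.5956 -0.2026  0.2418] z [ 0.55  0.45 -0.7 ] F [-3.4  0.1 -0.9]
scene lip top z 270.8 464 465
top lip top z 272.5 370 384
wrist lip top z 270.7 10436 10436
```

```bash
python3 -m crank '[-5,0,5,0,0,0,0, -5,0,5,0,0,0,0, -12,4,-12,0,0,0,0, -15,4,-15,0,0,0,0, -15,4,-15,0,0,0,0]'; python3 - <<'E'
from sim import *
from plan import rows
from workcell import observe
s=observe();print(s['tcp_pos'].round(3),s['wrist_force'].round(1))
V=[((.44,-.34,.29),tool(5,45),6)]
run(s['qpos'],V);rows(V,0)
E
python3 look.py 9 scene top
```

```text
time_s: 12.52
tcp_pos: [0.5162, -0.2854, 0.2776]
ee_rot: [-2.524, -0.919, -1.057]
wrist_force: [-0.2, 0.7, 0.3]
opening: -0.0002
[ 0.516 -0.285  0.278] [-0.2  0.7  0.3]
[ 0.44 -0.34  0.29] [ 0.36  0.08  0.67  2.19 -1.11  0.84  0.3 ] 0.0 0.0
-9,-1,-13,-4.1,-0.1,4.2,0
-10,0,-12,-4.1,-0.1,4.2,0
-9,2,-12,-4.1,-0.1,4.2,0
-10,4,-13,-4.1,-0.1,4.2,0
-9,5,-12,-4.1,-0.1,4.2,0
-8,7,-11,-4.1,-0.1,4.2,0
-- [ 0.44 -0.34  0.29] [[0.71, 0.08, 0.7], [0.06, -1.0, 0.06], [0.7, 0.0, -0.71]]
scene lip top z 270.6 463 463
top lip top z 272.2 385 393
```

The window holds at that height. Next, a view of the right pointer.

```bash
python3 -m crank '[-9,-1,-13,-4.1,0,4.2,0, -10,0,-12,-4.1,0,4.2,0, -9,2,-12,-4.1,0,4.2,0, -10,4,-13,-4.1,0,4.2,0, -9,5,-12,-4.1,0,4.2,0, -8,7,-11,-4.1,0,4.2,0, 0,0,0,0,0,0,0]'; python3 nxt.py; python3 look.py 10 wrist top scene; python3 -c "
from h import *
print(proj(calibration('wrist'),[[.634,-.37,.271],[.594,.13,.271]]))
im=cv2.imread('pics/top10.png');cv2.imwrite('pics/top10z.png',cv2.resize(im[120:230,190:440],None,fx=3,fy=3))"
```

```text
time_s: 13.5
tcp_pos: [0.441, -0.3378, 0.2901]
ee_rot: [-2.864, -0.116, -1.199]
wrist_force: [0.1, 0.2, -0.1]
opening: 0.0002
13.5 [ 0.28  0.14  0.62  2.14 -1.19  0.77  0.25] [ 0.441  -0.3378  0.2901] tip [ 0.4928 -0.3334  0.2389] z [ 0.71  0.06 -0.7 ] F [ 0.1  0.2 -0.1]
wrist lip top z 270.6 380 380
top lip top z 272.3 387 397
scene lip top z 270.7 464 464
[[ 336.58548991   13.95363817]
 [-324.64646655   57.17531455]]
```

View pics/wrist10.png

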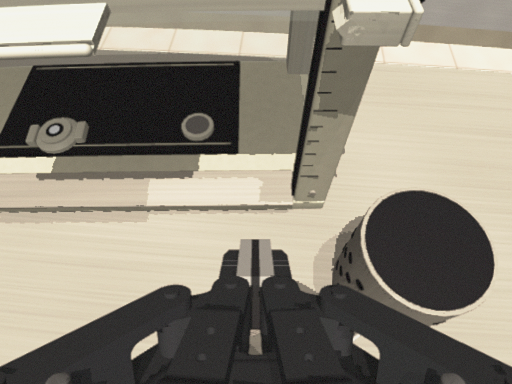

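View pics/top10z.png

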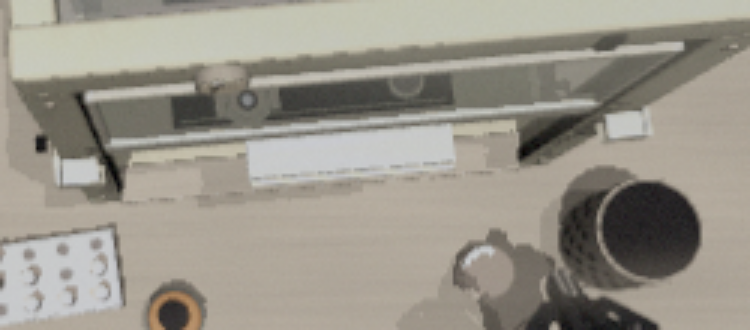

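The right clamp is at the top of the wrist view, around (375,20), with its pointed tip at (338,14). Zooming in and reading depths.

```bash
python3 - <<'E'
from h import *
from workcell import *
c=calibration("wrist");im,d=grab_frame("wrist")
cv2.imwrite("pics/clz.png",cv2.resize(im[0:60,270:440,::-1],None,fx=4.5,fy=4.5,interpolation=2))
P=world("wrist",d,[(u,v) for v in range(60) for u in range(512)],c).reshape(60,512,3)
y=np.radians(5.1);H=np.array([[np.cos(y),np.sin(y),0],[-np.sin(y),np.cos(y),0],[0,0,1]]);o=np.array([.582,-.133,0])
h=((P-o)@H.T*1000)
for v in range(0,48,4):
    print(v,[tuple(h[v,u].round(0).astype(int).tolist()) for u in range(326,420,8)])
for v in range(0,30,2):
    print(v,[tuple(h[v,u].round(0).astype(int).tolist()) for u in range(330,346,2)])
E
```

```text
0 [(46, -236, 270), (43, -240, 272), (39, -244, 274), (27, -246, 281), (26, -250, 282), (25, -254, 283), (26, -259, 282), (27, -264, 282), (25, -268, 283), (26, -272, 282), (26, -277, 283), (28, -282, 282)]
4 [(46, -237, 268), (42, -241, 271), (37, -244, 274), (23, -245, 282), (22, -249, 282), (23, -254, 282), (22, -258, 282), (23, -263, 282), (23, -267, 282), (24, -272, 282), (24, -277, 282), (24, -281, 282)]
8 [(45, -237, 266), (42, -241, 268), (32, -244, 274), (21, -245, 281), (18, -248, 282), (18, -253, 283), (18, -257, 283), (18, -262, 283), (-160, -192, 388), (19, -271, 282), (19, -275, 282), (21, -281, 281)]
12 [(45, -237, 263), (33, -240, 271), (28, -243, 274), (18, -245, 280), (17, -249, 281), (17, -253, 281), (16, -257, 281), (17, -262, 281), (17, -266, 281), (17, -271, 281), (17, -275, 281), (18, -280, 281)]
16 [(45, -238, 261), (31, -239, 270), (24, -242, 274), (18, -245, 278), (16, -249, 279), (17, -254, 279), (17, -258, 278), (17, -263, 279), (17, -267, 278), (17, -271, 279), (17, -276, 279), (18, -281, 279)]
20 [(45, -238, 258), (42, -243, 260), (20, -242, 274), (17, -
[... 2797 characters left out ...]

20 [(43, -241, 259), (42, -241, 260), (42, -243, 260), (26, -240, 270), (24, -240, 272), (23, -241, 272), (20, -242, 274), (19, -243, 275)]
22 [(44, -241, 257), (41, -241, 259), (42, -243, 259), (23, -239, 271), (22, -240, 272), (21, -241, 272), (20, -242, 273), (18, -243, 274)]
24 [(42, -241, 257), (43, -242, 257), (42, -243, 257), (21, -239, 271), (21, -240, 271), (19, -241, 272), (18, -242, 273), (17, -243, 274)]
26 [(42, -241, 256), (40, -242, 257), (40, -243, 257), (20, -239, 270), (19, -240, 271), (18, -241, 272), (16, -241, 273), (17, -243, 272)]
28 [(42, -241, 255), (43, -243, 254), (41, -244, 255), (42, -245, 254), (18, -240, 270), (17, -241, 271), (16, -242, 272), (16, -243, 272)]
```

View pics/clz.png

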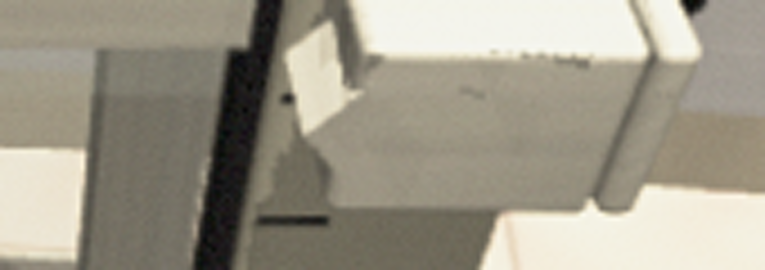

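The pointer tip's apex is at z ≈ 270.5 mm in the wrist depth, mid-height of the clamp (282.5 to 258). The lip's underside is at 263.6, about 6.5 mm low. I'll go back under the lip and add about 6 mm.

```bash
python3 - <<'E'
from sim import *
from plan import rows
from workcell import observe
s=observe()
T=R.from_rotvec([-2.521,-.922,-1.059])
V=[((.5162,-.2854,.2776),T,6),((.5555,-.2356,.279),T,4),((.5555,-.2356,.2995),T,5)]
run(s['qpos'],V);rows(V,0)
E
```

```text
[ 0.516 -0.285  0.278] [ 0.39  0.29  0.56  2.   -1.04  1.23  0.62] 0.0 0.0
[ 0.556 -0.236  0.279] [ 0.29  0.27  0.52  2.01 -1.07  1.13  0.54] 0.0 0.0
[ 0.556 -0.236  0.3  ] [ 0.28  0.25  0.52  1.99 -1.05  1.15  0.49] 0.0 0.0
8,-8,11,4.1,0,-4.2,0
8,-6,11,4.1,0,-4.2,0
9,-5,11,4.1,0,-4.2,0
8,-3,12,4.1,0,-4.2,0
10,-2,12,4.1,0,-4.2,0
9,-0,12,4.1,0,-4.2,0
-- [ 0.516 -0.286  0.278] [[0.53, 0.64, 0.55], [0.46, -0.77, 0.45], [0.71, 0.01, -0.7]]
11,-3,11,-0,0,0,0
11,-4,11,-0,0,0,0
11,-3,11,-0,0,0,0
12,-3,11,-0,0,0,0
-- [ 0.556 -0.235  0.279] [[0.53, 0.64, 0.55], [0.46, -0.77, 0.45], [0.71, 0.01, -0.7]]
3,-0,-3,-0,0,0,0
3,-0,-3,-0,0,0,0
2,-0,-3,-0,0,0,0
3,-0,-3,-0,0,0,0
3,-0,-3,-0,0,0,0
-- [ 0.555 -0.236  0.299] [[0.53, 0.64, 0.55], [0.46, -0.77, 0.45], [0.71, 0.01, -0.7]]
```

```bash
python3 -m crank '[8,-8,11,4.1,0,-4.2,0, 8,-6,11,4.1,0,-4.2,0, 9,-5,11,4.1,0,-4.2,0, 8,-3,12,4.1,0,-4.2,0, 10,-2,12,4.1,0,-4.2,0, 9,0,12,4.1,0,-4.2,0, 11,-3,11,0,0,0,0, 11,-4,11,0,0,0,0, 11,-3,11,0,0,0,0, 12,-3,11,0,0,0,0]'; python3 nxt.py; python3 look.py 11 wrist top
```

```text
time_s: 14.95
tcp_pos: [0.556, -0.2346, 0.2792]
ee_rot: [-2.522, -0.921, -1.057]
wrist_force: [0.3, -0.2, 0.4]
opening: -0.0001
14.95 [ 0.23  0.35  0.49  1.92 -1.13  1.09  0.47] [ 0.556  -0.2346  0.2792] tip [ 0.5961 -0.2016  0.2279] z [ 0.55  0.45 -0.7 ] F [ 0.3 -0.2  0.4]
wrist lip top z 270.7 11653 11653
top lip top z 272.0 376 387
```

View pics/wrist11.png

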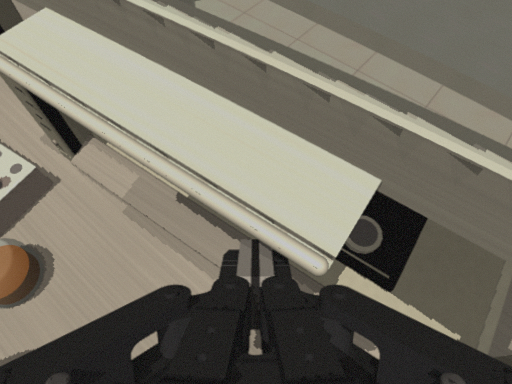

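The fingers are again under the edge at (255,245), with no contact yet. Pushing up the last part, with the TCP going from 0.279 to about 0.299.

```bash
python3 -m crank '[3,0,-3,0,0,0,0, 3,0,-3,0,0,0,0, 3,0,-3,0,0,0,0, 3,0,-3,0,0,0,0, 2.5,0,-2.5,0,0,0,0, 0,0,0,0,0,0,0, 0,0,0,0,0,0,0]'; python3 nxt.py; python3 look.py 12 wrist top scene
```

```text
time_s: 15.92
tcp_pos: [0.5548, -0.2362, 0.2991]
ee_rot: [-2.523, -0.92, -1.055]
wrist_force: [-4.1, -1.9, -2.2]
opening: -0.0002
15.925 [ 0.23  0.32  0.5   1.9  -1.09  1.11  0.42] [ 0.5548 -0.2362  0.2991] tip [ 0.5948 -0.2032  0.2477] z [ 0.55  0.45 -0.7 ] F [-4.1 -1.9 -2.2]
wrist lip top z 275.4 10248 10248
top lip top z 276.8 393 395
scene lip top z 275.4 468 471
```

The lip is now within about 1 to 2 mm of level in all three views. Withdrawing downward and back.

```bash
python3 -m crank '[-5,0,5,0,0,0,0, -6,0,6,0,0,0,0, -12,4,-12,0,0,0,0, -15,4,-15,0,0,0,0, -15,4,-15,0,0,0,0, -9,-1,-13,-4.1,0,4.2,0, -10,0,-12,-4.1,0,4.2,0, -9,2,-12,-4.1,0,4.2,0, -10,4,-13,-4.1,0,4.2,0]'; python3 -m crank '[-9,5,-12,-4.1,0,4.2,0, -8,7,-11,-4.1,0,4.2,0, 0,0,0,0,0,0,0, 0,0,0,0,0,0,0]'; python3 nxt.py; python3 look.py 13 wrist top scene
```

```text
time_s: 17.2
tcp_pos: [0.465, -0.3216, 0.2922]
ee_rot: [-2.776, -0.394, -1.161]
wrist_force: [-0.3, -0.3, -0.0]
opening: 0.0001
time_s: 17.7
tcp_pos: [0.4418, -0.3385, 0.2962]
ee_rot: [-2.865, -0.118, -1.198]
wrist_force: [0.4, 0.2, 0.0]
opening: 0.0
17.7 [ 0.26  0.13  0.64  2.13 -1.17  0.77  0.23] [ 0.4418 -0.3385  0.2962] tip [ 0.4936 -0.334   0.245 ] z [ 0.71  0.06 -0.7 ] F [0.4 0.2 0. ]
wrist lip top z 275.3 377 377
top lip top z 276.9 395 397
scene lip top z 275.4 472 474
```

View pics/wrist13.png

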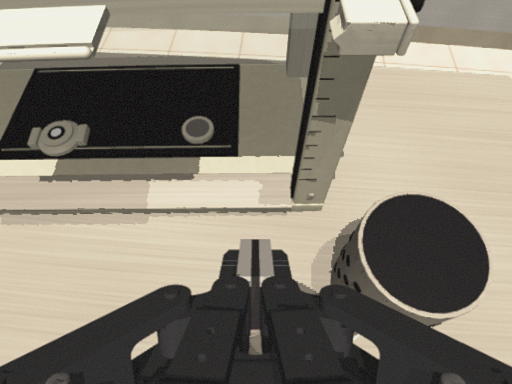

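View pics/top13.png

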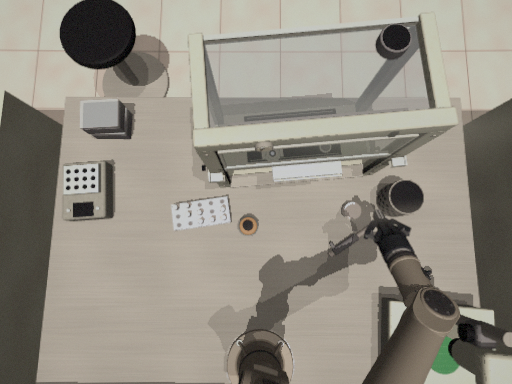

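The window stands by itself about 1.5 to 2 mm below level, well inside 8 mm. The bottle (248,225), rack (201,213), dishes (350,209) and cup (400,197) are at their old pixels, and nothing is touched. Handing in.

```bash
python3 -c "
from workcell import workorder
print(workorder.finish_job())"
```

```text
the job is handed in; nothing more can be done
None
```

I pushed the window up from beneath the lip with the shut fingers and left it standing about 1.5 to 2 mm below the pointer tips, inside the 8 mm limit. The job was handed in at about 17.9 s of the 38 s.

- **The push:** The fingers bore on the right half of the lip at a 40° yaw, sloping 45° down, because a straight-ahead approach was out of the arm's reach. The lift went in short steps of at most about 90 mm/s. I stopped about 6.5 mm low, backed off to measure the pointer tip, then added a final push of about 5 mm.
- **Final height:** With the arm clear, the lip's top read 275.3 mm (wrist), 276.9 mm (top) and 275.4 mm (scene). The level targets for those cameras were about 277.4, 278.2 and 276.6 mm. The cameras differ by about 1.5 mm from each other, so I compared each with its own reading of the clamps. Only the right pointer tip was measured directly.
- **At rest and clear:** After each of the two withdrawals the window stayed where it was, to within about 0.3 mm. The arm stood clear of it, and the wrist force read about zero.
- **Other things:** In the last top picture the bottle, rack, dishes and cup were at their old pixels. The pipette was partly hidden by the gripper there. In the last wrist picture the dish holder and round lid stood as they had before the final push.
- **What went wrong on the way:** An early attempt to pitch the tool forward ran into joint limits, and I rerouted after fitting the arm's kinematics. It cost time only.

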